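# Free the hinge leaf of a print easel with a spring-bar fork

## Robot

A 6-joint arm with a two-finger parallel gripper is mounted at the origin on a cart in front of the work surface, level with it; the furniture and walls round the work are solid. World frame = base frame: x ahead of the robot, y to its left, z up, the work surface at z = 0. Lengths are in mm, angles in rad, forces in N, time in s.
With the tool pointing down it reaches from about 275 to 1000 mm from the base axis. Payload 8.4 kg.
Tool frame: the origin (TCP) lies at the very end of the fingers, on their centre line; the grasp point (between the pads) lies 19 mm behind it; z points along the fingers, y is the direction in which the jaws open and shut (so a half turn about z gives the same grasp; the last joint's range is limited). The gripper opens to 85 mm and grips with 20 to 120 N. Pads are 22 mm wide; open, the fingers measure 114 mm over their backs; the gripper's body (76 mm by 85 mm) begins 54 mm behind the grasp point. The pads swing forward as they close: fully open they stand 13 mm farther back than shut.
Start: joints at [1.204, 0.353, 1.633, -0, 1.155, -0.002], TCP at [222.975, 583.875, 231.281] pointing down, gripper open.
Joint ranges: [-2.63, 2.63], [-0.92, 2.1], [0.06, 2.66], [-1.3, 4.44], [0, 2.69], [-3.02, 3.02]. Speed limits (rad/s): [2.22, 2.22, 2.79, 3.14, 3.14, 3.14].

## Interface

Orientations are given as [roll, pitch, yaw] about the fixed x, y, z axes, in that order (R = Rz(yaw) Ry(pitch) Rx(roll)).
In Python, from rig import r gives the robot as it stands.
- The arm moves only by the tool jog_arm, never from a script. Its argument "increments" is text: rows parted by semicolons, each of 7 numbers parted by spaces: the shift along the tool's x, y, z in cm, then the turn, a rotation vector about the tool's x, y, z in rad, then the opening, from -1 (shut) to 1 (fully open). A call has exactly 8 rows; each row shifts and turns the commanded pose from where the row before left it, along the tool's axes as they then stand; what a row does not reach is not made up. A row lasts 1/10 s, in which the tool goes at most 50 mm and 8.59 degrees, less where a joint would pass 70% of its speed; a pose out of reach is approached as far as the arm can. A call with a gripper value outside its range is refused whole. The fingers move at their own pace and stop on an object; "squeeze" is the grip in N (left out, the last holds). Time passes only in rows, so rows that do not move let the fingers close, or fill a call up. It gives the time, the measured TCP pose, the force and the opening at its end, in the units of the state.
- r.sense(): the state, without advancing time (a new reading comes with each control period).
- r.grab_frame(name): name is "scene" or "top" or "wrist"; returns the picture (420x560x3 uint8, red, green, blue); there is no depth.
- r.camera_info(name): a dict with "K" (3x3 intrinsics, pixels), "rvec" (rotation vector, rad) and "tvec" (3), from world to camera coordinates, as OpenCV has them. Camera axes: x right, y down, z forward; pixel columns grow to the right and rows downward; lengths in mm; the calibration is good to about 2 mm. A picture is of the moment at which its call begins: read the wrist's pose just before it. camera_info takes no time and is no camera call; for the wrist camera it gives the pose at the moment of the call.
- r.sign_off(): hands the job in, once; it reports no verdict.
The state is a dict: "clock": time; "qpos": joint angles; "qvel": joint speeds; "joint_efforts": joint torques, N m; "eef_pos": TCP position; "tcp_rot": TCP orientation; "contact_force": force on the tool from outside, world axes, zero at the start; "wrist_torque": the same for the moment, N m; "opening": opening from 0.0 (shut) to 1.0 (fully open).
Only numpy, scipy, OpenCV 4.12 (cv2) and the standard library are available. Lean on these libraries where they do the work, as an engineer would, in place of code of your own. Each camera call takes 0.05 s, during which the arm holds its last target.

## Task

Take the blue hinge leaf of the print easel out of its bracket for cleaning. Use the orange-handled forked tool, not the gripper itself: straddle the steel bar in front of the brass collar, push the collar back against its spring until the leaf pops up, and let the bar spring home again. Stand the tool back in its wooden rest, fork down, then set the leaf down inside the cork-lined tray without dropping it; leave the jars, the cotton buds and the weight alone.

Things in the scene. Friction and masses are not known exactly. Their poses are not given: they have to be found in the camera images.
- bracket: Grey base plate 74 (x) x 160 (y) x 10 mm fixed to the table, with aluminium lugs. Origin on the table under the leaf pocket; z up; +y along the spring bar to its sprung end (plate y -41 to 119). In this frame, mm: cheeks at y -15.5 and 15.5 (8 thick, 30 in x, top z 44) hold the leaf; guide lug y 52 to 60, end post y 97 to 105 (both 26 in x, top z 38). Bar axis x 0, z 25.
- pocket (a point): Floor of the leaf's pocket in the bracket: bracket frame (0, 0, 10) mm. Pocket 23 mm square between the two cheeks and low walls at x = -12.5 and 12.5 mm (4 thick, top z 34). In it lies a sprung plate that lifts the leaf when the bar is drawn back.
- bar_gap (a point): Where the fork goes in: middle of the 9 mm gap (bracket y 60 to 69 mm) between guide lug and brass collar, on the axis of the 6 mm steel bar: bracket frame (0, 64.5, 25) mm. It does not move with the bar; axes as the bracket's. The collar (18 mm diameter, y 69 to 73, sleeve behind it to y 83) and the coil spring lie on its +y side.
- spring_bar (a joint): Travel of bar and collar along the bracket's +y, m: 0 home, 0.013 stop. 4 N to start, 6.3 N at the stop; springs home by itself. Its tip sits 8 mm deep in the leaf's hole: from about 0.0095 the tip is out and the sprung plate lifts the leaf 14 mm in about 0.2 s. The leaf then stands loose and upright between the cheeks; the bar returns beneath it.
- leaf: Hinge leaf, 120 g: aluminium knuckle 18 (x) x 20 (y) x 31 mm with an 8 mm cross hole along y at z 9 mm; above it a blue plate 10 (x) x 40 (y) mm, z 30 to 72 mm. Origin under the knuckle's centre, z towards the plate. It starts upright in the pocket, axes as the bracket's, origin 17 mm above the table (30 mm when popped up, its top then at 102 mm).
- leaf_plate (a point): Middle of the leaf's blue plate, 55 mm above the leaf's origin along its z. The plate can be gripped across its 10 mm thickness (x).
- fork: Forked tool, 105 mm, 90 g. Origin between the tine tips, z from tips to handle. Tines 5 (x) x 4 (y) mm, 10 mm apart in x, slot 17 mm deep; blade 20 (x) x 4 (y) mm; shoulder plate 36 (x) x 26 (y) mm at z 42 to 47; orange handle 24 (x) x 14 (y) mm, z 47 to 105. It starts upright in the rest, tips down, origin 10 mm above the table, axes as the rest's (play up to 4 mm).
- fork_handle (a point): Middle of the orange handle, 76 mm above the tine tips along the fork's z. Gripped across the 14 mm (y), the fork can push along its y without turning in the grip.
- rest: Wooden tool rest, fixed: block 60 (x) x 46 (y) x 52 mm on a foot 80 x 66 x 6 mm, origin under its centre. The fork stands in a pocket in its top, 27 (x) x 12 (y) mm and 46 mm deep, and hangs by its shoulder plate on the top at z 52 mm.
- rest_mouth (a point): Centre of the pocket's mouth on top of the rest, 52 mm above its origin; axes as the rest's.
- tray: Shallow tray with white walls and a brown cork floor, fixed, 150 (x) x 170 (y) x 26 mm outside, walls 4 mm thick, floor top 9 to 10 mm above the table. Origin under its centre.
- paste_jar_0: White jar with red cap, 57 mm across, 75 mm high; origin under it. Bystander.
- cotton_buds_1: Tub of pink and white cotton buds, 77 mm across, 80 mm high; origin under it. Bystander.
- paste_jar_black: White jar with black cap, 49 mm across, 60 mm high; origin under it. Bystander.
- lead_weight: Grey cloth-covered weight, 100 x 46 x 27 mm; origin under it. Bystander.
There are look-alikes about, which are no part of the job. What is shaped like the rest but purple or turquoise is not meant.

How it is judged (in metres and radians):
On the way, in this order (a step that is already met when the one before it is completed fails the run):
1. the fork holds the bar's collar back by more than 8.5 mm and the leaf has popped up in the bracket (by more than 9 mm, still within the pocket) (value of joint spring_bar above 0.0085 m and contact force between fork and bracket above 1 N and z of leaf in the frame of bracket between 0.0255 and 0.045 m and horizontal distance between leaf and bracket below 0.01 m and contact force between the fingers and leaf below 0.5 N), for 0.05 s.
2. the fork stands back in the rest and the bar has sprung home, with the leaf still in the bracket (value of joint spring_bar below 0.003 m and horizontal distance between fork and rest below 0.008 m and z of fork in the frame of rest below 0.014 m and angle between fork's own z axis and vertical below 0.15 rad and horizontal distance between leaf and bracket below 0.03 m and contact force between the fingers and fork below 0.1 N), for 0.1 s.
At the end, for the whole second after the job is handed in: Leaf at rest inside the cork-lined tray (origin and plate middle within its walls, origin under 30 mm high, carried by the tray); fork upright in its rest (within 8 mm sideways, origin under 14 mm above the rest's, tilt under 0.15 rad), still; spring bar home (under 3 mm) (x of leaf_plate in the frame of tray between -0.07 and 0.07 m and y of leaf_plate in the frame of tray between -0.08 and 0.08 m and x of leaf in the frame of tray between -0.07 and 0.07 m and y of leaf in the frame of tray between -0.08 and 0.08 m and height (world z) of leaf below 0.03 m and contact force between leaf and tray above 0.3 N and linear speed of each of leaf, fork below 0.02 m/s and horizontal distance between fork and rest below 0.008 m and z of fork in the frame of rest below 0.014 m and angle between fork's own z axis and vertical below 0.15 rad and value of joint spring_bar below 0.003 m); the robot touches nothing.
It fails at once if the gripper's fingers push the spring bar themselves (contact force between the fingers and bracket above 1 N and value of joint spring_bar above 0.004 m).
It fails at once if the leaf is dropped (faster than 1 m/s with no finger on it) (linear speed of leaf above 1 m/s and contact force between the fingers and leaf below 0.1 N).
It fails at once if a jar, the cotton buds or the grey weight is moved by more than 20 mm (distance of any of paste_jar_0, cotton_buds_1, paste_jar_black, lead_weight from where it was at the start of the episode above 0.02 m).
It also fails if it takes over 53 s, if anything falls off the work surface, if the arm or the gripper's body presses on something with over 40 N, if the wrist force passes 120 N, or if a joint passes its speed limit or range.

## Working session

There is one attempt and no reset: what is moved stays moved. The work goes in short steps, Python scripts to look and compute and a tool call to move; the robot and the scene stay as the last step left them, time stands still between calls to the robot, and variables do not carry over. Pictures are saved under pics/ and viewed, and the job is handed in when it is done.

Besides the shell and the picture viewer there is one more tool, called after "Request:" by a JSON object that holds its "fn" and its "kwargs", one argument or row to a line. jog_arm: Moves the arm, as the interface text tells. Its arguments: {"type":"object","properties":{"increments":{"type":"string"},"squeeze":{"type":"number"}},"required":["increments"]}

```bash
ls; mkdir -p pics
python3 - <<'E'
from rig import r
import cv2
print(r.sense())
for n in ("scene","top","wrist"):
    i=r.camera_info(n); print(n,i)
    f=r.grab_frame(n); cv2.imwrite(f"pics/{n}0.png",f[:,:,::-1])
E
```

```text
pics
{'clock': 0.0, 'qpos': array([ 1.20358752e+00,  3.53652328e-01,  1.63412991e+00,  1.64930025e-05,
        1.15519844e+00, -2.39870800e-03]), 'qvel': array([-0.00104629,  0.00063964,  0.00200354,  0.00077372, -0.00145657,
       -0.00038271]), 'joint_efforts': array([ 9.31478389e-04, -6.05240035e+01, -3.42070663e+01,  2.46232676e-04,
        9.28181049e-03, -1.42132501e-05]), 'eef_pos': array([222.80690014, 583.43001132, 230.56087908]), 'tcp_rot': array([-3.14020467e+00, -1.84091881e-05,  2.77677587e+00]), 'contact_force': array([-0.40180639, -0.01566077, -0.67925855]), 'wrist_torque': array([ 0.03048994,  0.02101217, -0.03286449]), 'opening': 1.0027425638570564}
scene {'K': array([[501.59294748,   0.        , 277.26353411],
       [  0.        , 501.59294748, 211.99640357],
       [  0.        ,   0.        ,   1.        ]]), 'rvec': array([ 2.18328743, -0.91827389,  0.38476143]), 'tvec': array([-342.99684163,  399.15400657,  852.86468779])}
top {'K': array([[544.59771887,   0.        , 280.5763686 ],
       [  0.        , 544.59771887, 210.28916947],
       [  0.        ,   0.        ,   1.        ]]), 'rvec': array([ 2.13358998, -2.11909918,  0.20977527]), 'tvec': array([  89.9933354 ,  591.73566567, 1192.96383419])}
wrist {'K': array([[294.39635079,   0.        , 278.96490998],
       [  0.        , 294.39635079, 209.88773675],
       [  0.        ,   0.        ,   1.        ]]), 'rvec': array([-2.39129923, -1.64616817, -0.22935396]), 'tvec': array([-624.31845323,  -36.00446321,  378.77390778])}
```

View pics/scene0.png

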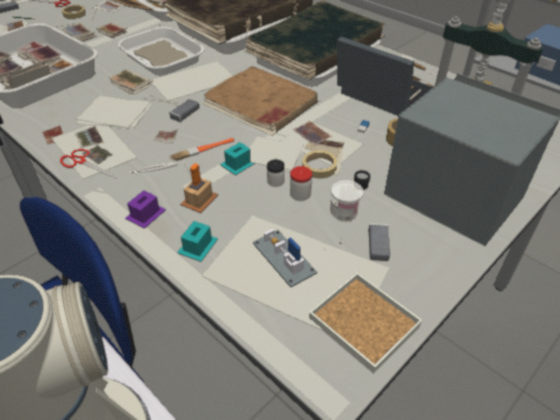

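View pics/top0.png

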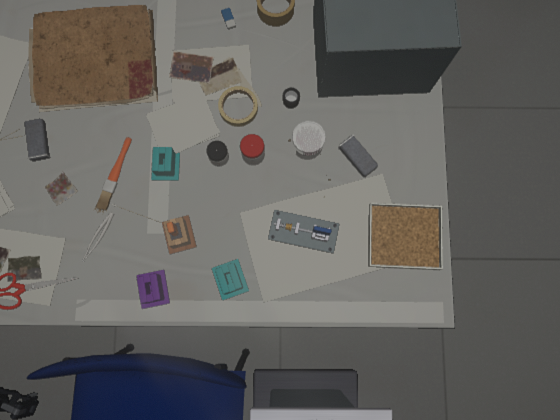

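View pics/wrist0.png

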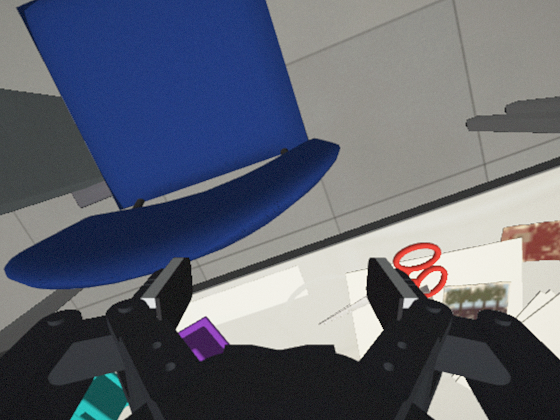

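The scene view shows the wooden rest with the orange fork at about (200,190), the bracket at (285,258) and the tray at (365,320). The top view has the rest at (179,233), the bracket at (303,232) and the tray at (405,236). The wrist camera does not see the work yet. I'll zoom in on the top view for a finer fit.

Run:
```python
import cv2, numpy as np
t=cv2.imread('pics/top0.png')
a=cv2.resize(t[205:260,150:215],None,fx=6,fy=6,interpolation=cv2.INTER_CUBIC)
b=cv2.resize(t[200:260,262:345],None,fx=6,fy=6,interpolation=cv2.INTER_CUBIC)
h=max(a.shape[0],b.shape[0])
pad=lambda m:cv2.copyMakeBorder(m,0,h-m.shape[0],0,0,cv2.BORDER_CONSTANT)
m=np.hstack([pad(a)[:,:300],pad(b)]);print(m.shape);cv2.imwrite('pics/z_top.png',m)
s=cv2.imread('pics/scene0.png')
a=cv2.resize(s[155:215,175:225],None,fx=6,fy=6,interpolation=cv2.INTER_CUBIC)
b=cv2.resize(s[220:290,245:325],None,fx=6,fy=6,interpolation=cv2.INTER_CUBIC)
h=max(a.shape[0],b.shape[0])
m=np.hstack([pad(a),pad(b)]);print(m.shape);cv2.imwrite('pics/z_scene.png',m)
```

```text
(360, 798, 3)
(420, 780, 3)
```

View pics/z_top.png

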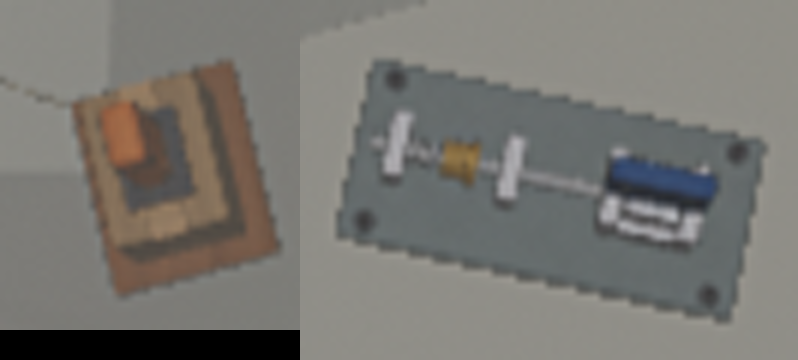

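View pics/z_scene.png

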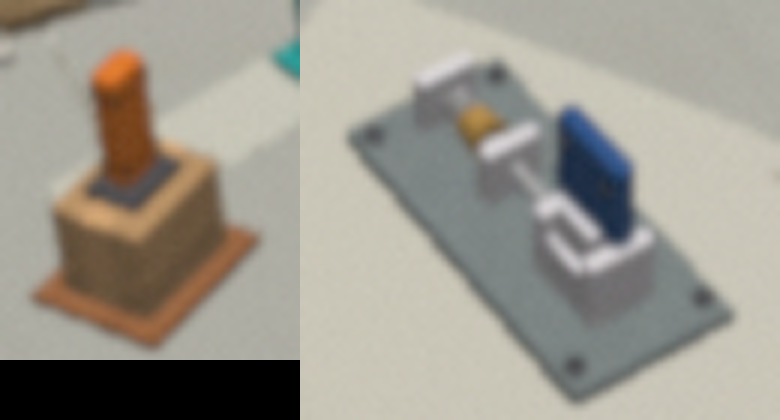

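```bash
cat > h.py <<'E'
import numpy as np, cv2
from scipy.optimize import least_squares
from scipy.spatial.transform import Rotation as R
def proj(P,ci): return cv2.projectPoints(np.asarray(P,float).reshape(-1,3),np.asarray(ci["rvec"]),np.asarray(ci["tvec"]),np.asarray(ci["K"]),None)[0][:,0]
def unz(p,o,s=6,x0=0): p=np.asarray(p,float); return (p-[x0,0]+.5)/s-.5+np.array(o)
def loc(P,q):
    c,s=np.cos(q[2]),np.sin(q[2]);P=np.asarray(P,float)
    return np.c_[q[0]+c*P[:,0]-s*P[:,1],q[1]+s*P[:,0]+c*P[:,1],P[:,2]]
def fit(obs,q0):  # obs list of (ci,pts3,pix)
    f=lambda q:np.concatenate([(proj(loc(P,q),ci)-px).ravel() for ci,P,px in obs])
    s=least_squares(f,q0,x_scale=[100,100,1],loss='soft_l1');return s.x,f(s.x).reshape(-1,2).round(1)
E
python3 - <<'E'
from rig import r
from h import *
T=r.camera_info("top");S=r.camera_info("scene")
B=[[37,119,10],[37,-41,10],[-37,-41,10],[-37,119,10]]
bt=unz([[375,62],[765,143],[730,320],[338,237]],(262,200),x0=300)
bs=unz([[497,62],[732,315],[575,402],[348,135]],(245,220),x0=300)
q0=[500,0,0.2]
for o in ([(T,B,bt)],[(S,B,bs)],[(T,B,bt),(S,B,bs)]): q,e=fit(o,q0);print('br',q.round(4),e.tolist())
F=[[40,33,6],[40,-33,6],[-40,-33,6],[-40,33,6]]
rt=unz([[75,103],[232,62],[280,248],[120,297]],(150,205))
F2=[[-40,33,6],[-40,-33,6],[40,-33,6],[-30,23,52],[-30,-23,52],[30,-23,52]]
rs=unz([[35,297],[155,347],[258,237],[55,205],[135,240],[217,158]],(175,155))
for o in ([(T,F,rt)],[(S,F2,rs)],[(T,F,rt),(S,F2,rs)]): q,e=fit(o,q0);print('rest',q.round(4),e.tolist())
Y=[[75,85,26],[75,-85,26],[-75,-85,26],[-75,85,26]]
yt=np.array([[369.5,204.5],[441,206],[440.5,268.5],[369,267]])
q,e=fit([(T,Y,yt)],q0);print('tray',q.round(4),e.tolist())
E
```

```text
br [ 5.420339e+02  9.870000e-01 -2.027000e-01] [[-0.4, -0.7], [0.6, -0.3], [0.6, 0.6], [-0.8, 0.3]]
br [ 5.399893e+02 -7.837000e-01 -2.070000e-01] [[0.2, -0.7], [1.1, 0.1], [-0.2, 0.5], [-1.1, -0.2]]
br [ 5.411561e+02  2.312000e-01 -2.052000e-01] [[-0.0, -0.4], [1.0, 0.1], [0.8, 1.0], [-0.5, 0.6], [0.2, -1.1], [1.1, -0.5], [-0.1, -0.1], [-1.1, -0.7]]
rest [5.415529e+02 3.330739e+02 2.821000e-01] [[-0.6, -0.0], [0.3, -0.6], [0.5, 0.6], [-0.2, 0.0]]
rest [5.405752e+02 3.336612e+02 2.754000e-01] [[-1.1, -0.4], [0.2, -0.2], [0.7, -0.5], [-1.4, 0.4], [0.4, 0.4], [0.5, 0.2]]
rest [5.410469e+02 3.333355e+02 2.763000e-01] [[-0.7, 0.1], [0.3, -0.4], [0.3, 0.9], [-0.4, 0.2], [-0.9, -0.4], [0.4, -0.2], [0.9, -0.6], [-1.1, 0.3], [0.7, 0.4], [0.7, 0.1]]
tray [ 5.376387e+02 -1.971644e+02 -2.640000e-02] [[-0.6, -1.1], [-0.1, -0.2], [1.9, 1.1], [-0.3, 0.1]]
```

```bash
cat >> h.py <<'E'
def plan(s,pos,yaw,n=8,grip=1.0,keep=True):
    """rows from sensed state s to pos/down-pointing yaw in n rows"""
    p0=np.array(s["eef_pos"]);R0=R.from_euler('xyz',s["tcp_rot"])
    R1=R.from_euler('xyz',[np.pi,0,yaw])
    rv=(R0.inv()*R1).as_rotvec();d=np.array(pos)-p0
    print('dist',d.round(1),'rot',rv.round(4))
    Rc=R0
    rows=[]
    for k in range(n):
        t=Rc.inv().apply(d/n)/10; rows.append(' '.join(f'{v:.2f}' for v in t)+' '+' '.join(f'{v:.3f}' for v in rv/n)+f' {grip}')
        Rc=Rc*R.from_rotvec(rv/n)
    print('; '.join(rows))
E
python3 - <<'E'
from rig import r
from h import *
s=r.sense();ci=r.camera_info("wrist")
Rt=R.from_euler('xyz',s["tcp_rot"]);Rc=R.from_rotvec(ci["rvec"])
c=-Rc.inv().apply(ci["tvec"])
print('cam in tool',Rt.inv().apply(c-s["eef_pos"]).round(1),'axis z',(Rt.inv()*Rc.inv()).apply([0,0,1]).round(3),'x',(Rt.inv()*Rc.inv()).apply([1,0,0]).round(3))
plan(s,[541,333,190],np.pi+.276,n=16)
E
```

```text
cam in tool [ 6.920e+01 -1.000e-01 -1.429e+02] axis z [-0.275  0.     0.962] x [-0.  1. -0.]
dist [ 318.2 -250.5  -40.7] rot [-1.000e-03 -3.000e-04 -6.408e-01]
-2.42 -0.75 0.26 -0.000 -0.000 -0.040 1.0; -2.38 -0.85 0.26 -0.000 -0.000 -0.040 1.0; -2.35 -0.94 0.26 -0.000 -0.000 -0.040 1.0; -2.31 -1.04 0.26 -0.000 -0.000 -0.040 1.0; -2.27 -1.13 0.26 -0.000 -0.000 -0.040 1.0; -2.22 -1.22 0.26 -0.000 -0.000 -0.040 1.0; -2.17 -1.31 0.26 -0.000 -0.000 -0.040 1.0; -2.11 -1.39 0.26 -0.000 -0.000 -0.040 1.0; -2.06 -1.48 0.26 -0.000 -0.000 -0.040 1.0; -2.00 -1.56 0.26 -0.000 -0.000 -0.040 1.0; -1.93 -1.64 0.26 -0.000 -0.000 -0.040 1.0; -1.86 -1.71 0.26 -0.000 -0.000 -0.040 1.0; -1.79 -1.78 0.25 -0.000 -0.000 -0.040 1.0; -1.72 -1.86 0.25 -0.000 -0.000 -0.040 1.0; -1.65 -1.92 0.25 -0.000 -0.000 -0.040 1.0; -1.57 -1.99 0.25 -0.000 -0.000 -0.040 1.0
```

Request:
{"fn": "jog_arm", "kwargs": {
  "increments": "-2.4 -0.75 0.26 0 0 -0.04 0.3; -2.4 -0.85 0.26 0 0 -0.04 0.3; -2.35 -0.95 0.26 0 0 -0.04 0.3; -2.3 -1.05 0.26 0 0 -0.04 0.3; -2.25 -1.15 0.26 0 0 -0.04 0.3; -2.2 -1.2 0.26 0 0 -0.04 0.3; -2.15 -1.3 0.26 0 0 -0.04 0.3; -2.1 -1.4 0.26 0 0 -0.04 0.3"
}}

```text
clock: 0.95
eef_pos: [381.9, 457.7, 210.1]
tcp_rot: [-3.141, -0.0, 3.098]
contact_force: [0.3, 1.3, -0.6]
opening: 0.654
```

Request:
{"fn": "jog_arm", "kwargs": {
  "increments": "-2.05 -1.5 0.26 0 0 -0.04 0.3; -2.0 -1.55 0.26 0 0 -0.04 0.3; -1.95 -1.65 0.26 0 0 -0.04 0.3; -1.85 -1.7 0.26 0 0 -0.04 0.3; -1.8 -1.8 0.25 0 0 -0.04 0.3; -1.7 -1.85 0.25 0 0 -0.04 0.3; -1.65 -1.9 0.25 0 0 -0.04 0.3; -1.55 -2.0 0.25 0 0 -0.04 0.3"
}}

```text
clock: 1.75
eef_pos: [540.6, 332.1, 189.7]
tcp_rot: [-3.141, -0.0, -2.865]
contact_force: [0.4, 0.4, -0.5]
opening: 0.649
```

Run:
```python
from rig import r
from h import *
r.grab_frame("wrist")
s=r.sense();ci=r.camera_info("wrist");f=r.grab_frame("wrist");cv2.imwrite('pics/w1.png',f[:,:,::-1])
print(s["clock"],s["eef_pos"],s["tcp_rot"],s["opening"])
q=[541,333.3,.276]
print(proj(loc([[40,33,6],[40,-33,6],[-40,-33,6],[-40,33,6],[30,23,52],[30,-23,52],[-30,-23,52],[-30,23,52],[0,0,115]],q),ci).round(1).tolist())
```

```text
1.8 [543.20699743 329.91328407 189.33432698] [-3.13991958e+00  5.79664464e-04 -2.86320256e+00] 0.6469537463328979
[[311.0, 222.1], [254.4, 222.0], [252.9, 152.4], [313.4, 152.5], [306.1, 227.1], [260.4, 227.0], [259.5, 167.3], [307.9, 167.4], [284.6, 217.3]]
```

View pics/w1.png

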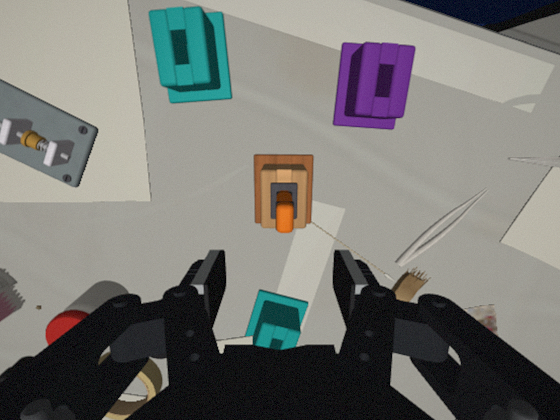

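The rest's foot corners come out at about (254,154) and (313,154), within 2 px of the prediction, and the orange handle is at (285,215) as expected. I'll zoom in, then go down onto it.

Run:
```python
from rig import r
from h import *
f=cv2.imread('pics/w1.png')
cv2.imwrite('pics/w1z.png',cv2.resize(f[145:240,240:325],None,fx=6,fy=6,interpolation=cv2.INTER_CUBIC))
s=r.sense();ci=r.camera_info("wrist")
print(s["eef_pos"],s["tcp_rot"])
q=[541,333.3,.276]
print(((proj(loc([[40,33,6],[40,-33,6],[-40,-33,6],[-40,33,6],[30,23,52],[30,-23,52],[-30,-23,52],[-30,23,52],[12,7,115],[12,-7,115],[-12,-7,115],[-12,7,115]],q),ci)-[240,145])*6+2.5).round().tolist())
```

```text
[541.79693717 330.97588726 189.42973858] [-3.14070557e+00 -1.85470442e-04 -2.86744502e+00]
[[421.0, 470.0], [82.0, 471.0], [71.0, 54.0], [433.0, 53.0], [391.0, 501.0], [117.0, 501.0], [109.0, 144.0], [399.0, 144.0], [312.0, 532.0], [205.0, 532.0], [203.0, 355.0], [313.0, 355.0]]
```

View pics/w1z.png

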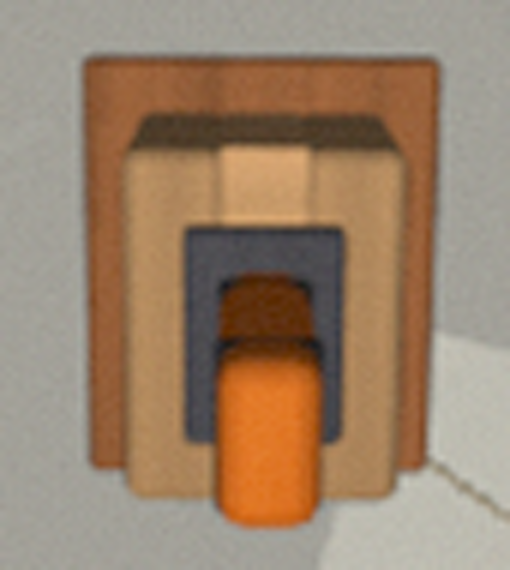

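Run:
```python
from rig import r
from h import *
plan(r.sense(),[541,334,70],np.pi+.276,n=8,grip=0.3)
```

```text
dist [  -0.8    3.  -119.4] rot [-0.0009 -0.0002 -0.0019]
-0.00 0.04 1.49 -0.000 -0.000 -0.000 0.3; -0.00 0.04 1.49 -0.000 -0.000 -0.000 0.3; -0.00 0.04 1.49 -0.000 -0.000 -0.000 0.3; -0.00 0.04 1.49 -0.000 -0.000 -0.000 0.3; -0.00 0.04 1.49 -0.000 -0.000 -0.000 0.3; -0.00 0.04 1.49 -0.000 -0.000 -0.000 0.3; -0.00 0.04 1.49 -0.000 -0.000 -0.000 0.3; -0.00 0.04 1.49 -0.000 -0.000 -0.000 0.3
```

Request:
{"fn": "jog_arm", "kwargs": {
  "increments": "0 0.03 1.6 0 0 0 0.3; 0 0.03 1.6 0 0 0 0.3; 0 0.03 1.6 0 0 0 0.3; 0 0.03 1.6 0 0 0 0.3; 0 0.03 1.5 0 0 0 0.3; 0 0.03 1.5 0 0 0 0.3; 0 0.03 1.5 0 0 0 0.3; 0 0.03 1.0 0 0 0 0.3"
}}

```text
clock: 2.65
eef_pos: [538.9, 335.1, 69.3]
tcp_rot: [-3.141, -0.001, -2.866]
contact_force: [-0.3, -0.7, 0.0]
opening: 0.653
```

Request:
{"fn": "jog_arm", "kwargs": {
  "increments": "0 0 0 0 0 0 0.3; 0 0 0 0 0 0 -1; 0 0 0 0 0 0 -1; 0 0 0 0 0 0 -1; 0 0 0 0 0 0 -1; 0 0 0 0 0 0 -1; 0 0 0 0 0 0 -1; 0 0 0 0 0 0 -1",
  "squeeze": 50
}}

```text
clock: 3.45
eef_pos: [539.9, 335.5, 71.9]
tcp_rot: [3.141, 0.001, -2.866]
contact_force: [-0.2, -0.9, 7.1]
opening: 0.158
```

Run:
```python
from rig import r
from h import *
s=r.sense();print(s["eef_pos"],s["tcp_rot"],s["contact_force"],s["opening"])
cv2.imwrite('pics/w2.png',r.grab_frame("wrist")[:,:,::-1])
```

```text
[539.91054554 335.512251    71.94411441] [ 3.14123223e+00  1.36441049e-03 -2.86640716e+00] [-0.18615963 -0.92129589  7.06584695] 0.1583351206122818
```

View pics/w2.png

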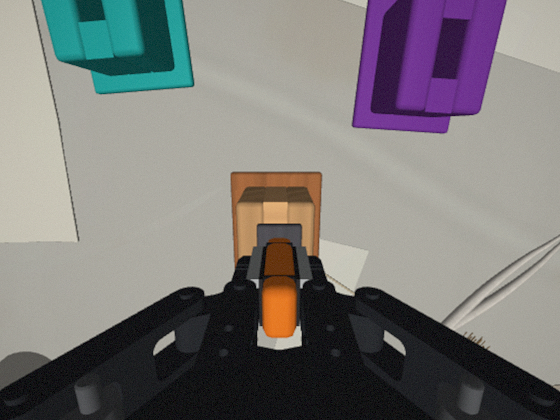

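Request:
{"fn": "jog_arm", "kwargs": {
  "increments": "0 0 -0.5 0 0 0 -1; 0 0 -1 0 0 0 -1; 0 0 -1.5 0 0 0 -1; 0 0 -1.5 0 0 0 -1; 0 0 -1.5 0 0 0 -1; 0 0 -1.5 0 0 0 -1; 0 0 -1 0 0 0 -1; 0 0 0 0 0 0 -1"
}}

```text
clock: 4.3
eef_pos: [540.3, 335.8, 158.2]
tcp_rot: [3.141, 0.003, -2.866]
contact_force: [0.3, -0.1, -0.7]
opening: 0.156
```

Run:
```python
from rig import r
from h import *
s=r.sense();print(s["eef_pos"],s["tcp_rot"],s["contact_force"],s["opening"])
s=r.sense();ci=r.camera_info("wrist");f=r.grab_frame("wrist")
cv2.imwrite('pics/w3.png',f[:,:,::-1])
cv2.imwrite('pics/s3.png',cv2.resize(r.grab_frame("scene")[120:240,150:260,::-1],None,fx=5,fy=5,interpolation=cv2.INTER_CUBIC))
g=[554.3,63.4]
plan(s,[g[0],g[1],150],np.pi-.205,n=8,grip=-1)
plan(s,[g[0],g[1],150],np.pi-.205,n=16,grip=-1)
```

```text
[540.29111931 335.79404303 158.21237076] [ 3.14073855e+00  2.99631639e-03 -2.86638328e+00] [ 0.25218118 -0.07410451 -0.70151716] 0.15594698463996007
dist [  14.  -272.4   -8.2] rot [0.0016 0.0027 0.4802]
0.76 -3.32 0.10 0.000 0.000 0.060 -1; 0.56 -3.36 0.10 0.000 0.000 0.060 -1; 0.35 -3.39 0.10 0.000 0.000 0.060 -1; 0.15 -3.41 0.10 0.000 0.000 0.060 -1; -0.06 -3.41 0.10 0.000 0.000 0.060 -1; -0.26 -3.40 0.10 0.000 0.000 0.060 -1; -0.46 -3.38 0.10 0.000 0.000 0.060 -1; -0.67 -3.34 0.10 0.000 0.000 0.060 -1
dist [  14.  -272.4   -8.2] rot [0.0016 0.0027 0.4802]
0.38 -1.66 0.05 0.000 0.000 0.030 -1; 0.33 -1.67 0.05 0.000 0.000 0.030 -1; 0.28 -1.68 0.05 0.000 0.000 0.030 -1; 0.23 -1.69 0.05 0.000 0.000 0.030 -1; 0.18 -1.70 0.05 0.000 0.000 0.030 -1; 0.13 -1.70 0.05 0.000 0.000 0.030 -1; 0.07 -1.70 0.05 0.000 0.000 0.030 -1; 0.02 -1.70 0.05 0.000 0.000 0.030 -1; -0.03 -1.70 0.05 0.000 0.000 0.030 -1; -0.08 -1.70 0.05 0.000 0.000 0.030 -1; -0.13 -1.70 0.05 0.000 0.000 0.030 -1; -0.18 -1.70 0.05 0.000 0.000 0.030 -1; -0.23 -1.69 0.05 0.000 0.000 0.030 -1; -0.28 -1.68 0.05 0.000 0.000 0.030 -1; -0.33 -1.67 0.05 0.000 0.000 0.030 -1; -0.38 -1.66 0.05 0.000 0.000 0.030 -1
```

View pics/w3.png

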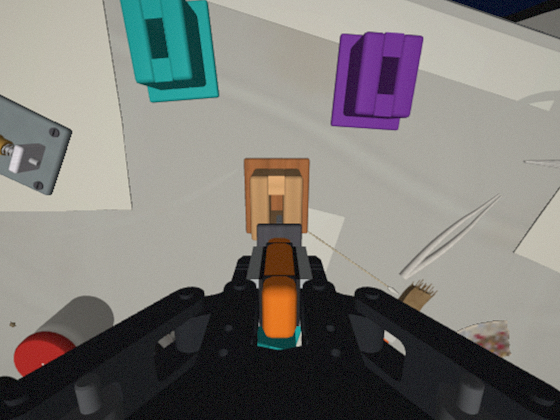

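View pics/s3.png

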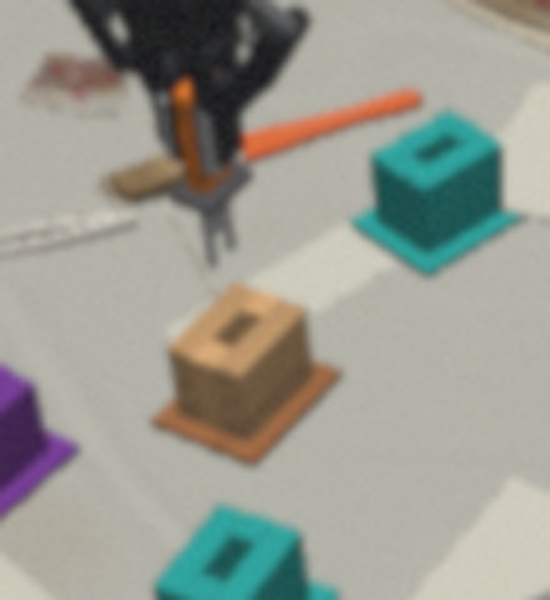

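Run:
```python
from rig import r
from h import *
f=cv2.imread('pics/w3.png')
cv2.imwrite('pics/w3z.png',cv2.resize(f[215:350,230:330],None,fx=5,fy=5,interpolation=cv2.INTER_CUBIC))
s=r.sense();ci=r.camera_info("wrist")
print(s["eef_pos"],s["tcp_rot"])
Rt=R.from_euler('xyz',s["tcp_rot"])
for dx in (-2,0,2):
  P=[[dx+18,y,z] for z in (15,20) for y in (-13,13)]+[[dx+x,y,-43] for x in (12,-12) for y in (-7,7)]
  w=Rt.apply(P)+s["eef_pos"]
  print(dx,((proj(w,ci)-[230,215])*5+2).round().tolist())
```

```text
[539.29630412 335.18516894 156.13182427] [ 3.14155579e+00  1.33346509e-04 -2.86637192e+00]
-2 [[135.0, 46.0], [365.0, 46.0], [138.0, 33.0], [361.0, 33.0], [160.0, 365.0], [343.0, 364.0], [165.0, 629.0], [338.0, 628.0]]
0 [[134.0, 30.0], [365.0, 29.0], [138.0, 16.0], [362.0, 16.0], [159.0, 341.0], [344.0, 341.0], [164.0, 608.0], [338.0, 608.0]]
2 [[134.0, 13.0], [365.0, 13.0], [137.0, -0.0], [362.0, -0.0], [159.0, 317.0], [344.0, 317.0], [164.0, 587.0], [339.0, 587.0]]
```

View pics/w3z.png

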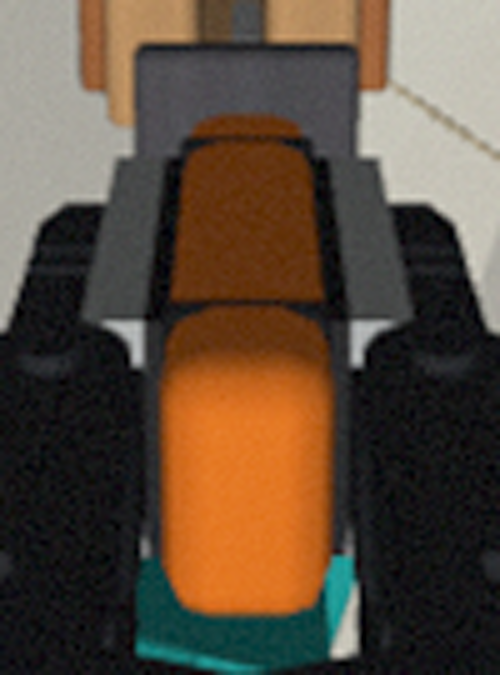

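The fork hangs straight in the jaws. It sits about 2–3 mm off the tool centre along tool −x: the shoulder edge is at row 45 of the zoom against a predicted 16–30. Next I move over the bar gap.

Request:
{"fn": "jog_arm", "kwargs": {
  "increments": "0.6 -2.5 0.1 0 0 0.06 -1; 0.5 -3.3 0.1 0 0 0.06 -1; 0.35 -3.4 0.1 0 0 0.06 -1; 0.15 -3.4 0.1 0 0 0.06 -1; -0.05 -3.4 0.1 0 0 0.06 -1; -0.25 -3.4 0 0 0 0.06 -1; -0.45 -3.4 0 0 0 0.06 -1; -0.4 -2.5 0 0 0 0.06 -1"
}}

```text
clock: 5.2
eef_pos: [550.7, 78.6, 150.1]
tcp_rot: [-3.141, -0.002, 2.934]
contact_force: [-0.4, 0.1, -1.2]
opening: 0.155
```

Run:
```python
from rig import r
from h import *
s=r.sense()
plan(s,[551.9,63.9,135],np.pi-.205,n=8,grip=-1)
```

```text
dist [  1.2 -14.7 -15.1] rot [-0.0009 -0.0016 -0.0029]
-0.05 -0.18 0.19 -0.000 -0.000 -0.000 -1; -0.05 -0.18 0.19 -0.000 -0.000 -0.000 -1; -0.05 -0.18 0.19 -0.000 -0.000 -0.000 -1; -0.05 -0.18 0.19 -0.000 -0.000 -0.000 -1; -0.05 -0.18 0.19 -0.000 -0.000 -0.000 -1; -0.05 -0.18 0.19 -0.000 -0.000 -0.000 -1; -0.05 -0.18 0.19 -0.000 -0.000 -0.000 -1; -0.05 -0.18 0.19 -0.000 -0.000 -0.000 -1
```

Request:
{"fn": "jog_arm", "kwargs": {
  "increments": "-0.1 -0.4 0.4 0 0 0 -1; -0.1 -0.4 0.4 0 0 0 -1; -0.1 -0.35 0.4 0 0 0 -1; -0.1 -0.3 0.3 0 0 0 -1; 0 0 0 0 0 0 -1; 0 0 0 0 0 0 -1; 0 0 0 0 0 0 -1; 0 0 0 0 0 0 -1"
}}

```text
clock: 6.0
eef_pos: [552.5, 65.8, 136.3]
tcp_rot: [3.141, 0.0, 2.937]
contact_force: [0.3, -0.5, -1.3]
opening: 0.155
```

Run:
```python
from rig import r
from h import *
s=r.sense();ci=r.camera_info("wrist");f=r.grab_frame("wrist")[:,:,::-1]
print(s["eef_pos"],s["tcp_rot"])
cv2.imwrite('pics/w4.png',f)
g=r.grab_frame("scene")[:,:,::-1]
q=[541.2,.23,-.205]
P=[[37,119,10],[-37,119,10],[-37,-41,10],[13,105,38],[-13,105,38],[-13,97,38],[-13,60,38],[-13,52,38],[-15,19.5,44]]
print(proj(loc(P,q),ci).round(1).tolist())
a=cv2.resize(f[150:290,180:340],None,fx=4,fy=4,interpolation=cv2.INTER_CUBIC)
cv2.imwrite('pics/w4z.png',a)
cv2.imwrite('pics/s4z.png',cv2.resize(g[180:290,240:330],None,fx=5,fy=5,interpolation=cv2.INTER_CUBIC))
np.savez('w4.npz',pos=s["eef_pos"],rot=s["tcp_rot"],**ci)
```

```text
[552.46472259  65.82458875 136.25022327] [3.14146402e+00 2.72708164e-04 2.93722751e+00]
[[332.5, 240.8], [336.6, 165.1], [161.0, 165.1], [323.5, 227.2], [324.8, 198.0], [315.3, 198.0], [271.3, 198.0], [261.8, 198.0], [221.8, 197.3]]
```

View pics/w4.png

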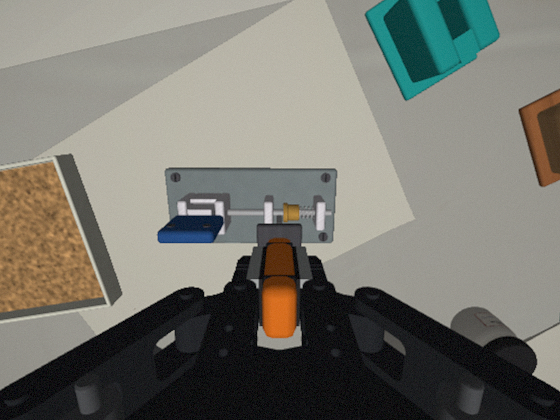

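View pics/w4z.png

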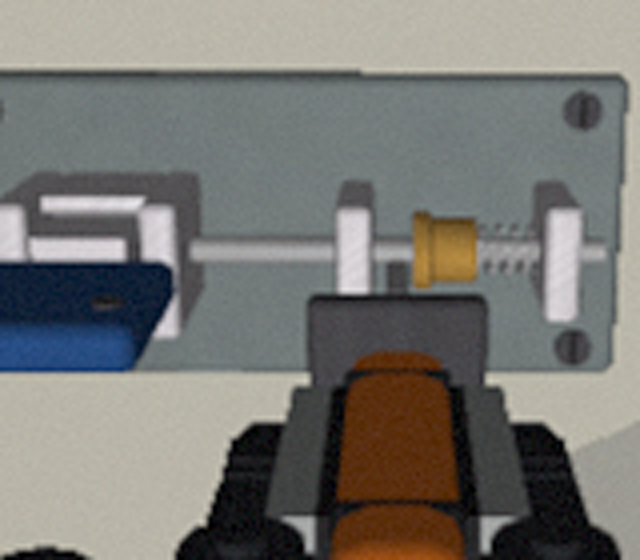

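View pics/s4z.png

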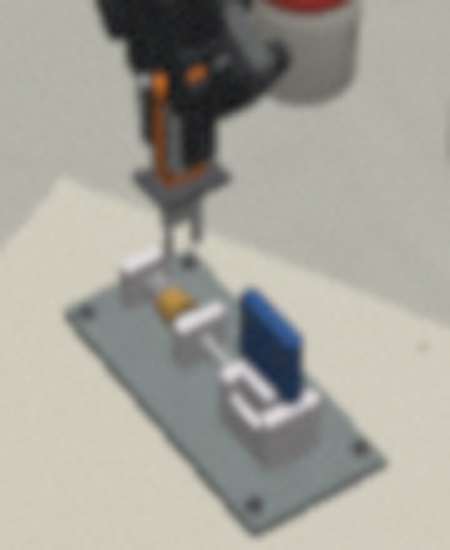

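```bash
cat > ray.py <<'E'
from h import *
d=np.load('w4.npz');Rt=R.from_euler('xyz',d['rot']);Rc=R.from_rotvec(d['rvec'])
def toolpt(px,ztool,fs=1.0):
    K=d['K'].copy();K[0,0]*=fs;K[1,1]*=fs
    c=Rt.inv().apply(-Rc.inv().apply(d['tvec'])-d['pos'])
    v=Rt.inv().apply(Rc.inv().apply(np.linalg.inv(K)@[*px,1]))
    return c+v*(ztool-c[2])/v[2]
u=lambda a,b:((a+.5)/4-.5+180,(b+.5)/4-.5+150)
z0=d['pos'][2]
for fs in (1,.97):
  print(fs)
  for n,p,zw in (("bar L",u(260,250),25),("bar gap",u(392,251),25),("bar R",u(600,253),25),
    ("lug R top far",u(372,207),38),("lug L top",u(336,207),38),("post L",u(545,207),38),("post R",u(581,207),38),
    ("collar L",u(414,250),25),("collar lip R",u(428,250),25),("tineL",u(387,270),z0-62),("tineR",u(407,270),z0-62),("tine tip",u(397,262),z0-62),
    ("should L",u(309,300),z0-15),("should R",u(487,300),z0-15)):
    print(n,toolpt(p,z0-zw,fs).round(1))
E
python3 ray.py
```

```text
1
bar L [ -5.5 -31.  111.3]
bar gap [ -5.8  -1.3 111.3]
bar R [ -6.3  45.5 111.3]
lug R top far [ 7.8 -5.4 98.3]
lug L top [  7.8 -13.1  98.3]
post L [ 7.7 31.1 98.3]
post R [ 7.7 38.7 98.3]
collar L [ -5.5   3.7 111.3]
collar lip R [ -5.5   6.8 111.3]
tineL [ 5.1 -2.  62. ]
tineR [ 5.1  1.7 62. ]
tine tip [ 6.7 -0.2 62. ]
should L [ 15.4 -12.6  15. ]
should R [15.4 12.6 15. ]
0.97
bar L [ -5.6 -31.9 111.3]
bar gap [ -5.8  -1.3 111.3]
bar R [ -6.3  47.  111.3]
lug R top far [ 8.  -5.6 98.3]
lug L top [  8.  -13.4  98.3]
post L [ 8.  32.1 98.3]
post R [ 8.  39.9 98.3]
collar L [ -5.6   3.8 111.3]
collar lip R [ -5.6   7.  111.3]
tineL [ 5.  -2.1 62. ]
tineR [ 5.   1.7 62. ]
tine tip [ 6.5 -0.2 62. ]
should L [ 15.1 -13.   15. ]
should R [15.1 13.  15. ]
```

The wrist zoom shows the bar at rows 250–253, the gap between lug and collar at columns 372–414, and one tine at (397,270). In tool coordinates the fork needs about −2 mm in x and −0.7 mm in y. I'll correct that, lower part-way and look again.

Request:
{"fn": "jog_arm", "kwargs": {
  "increments": "-0.1 -0.07 0.5 0 0 0.01 -1; -0.1 0 0.7 0 0 0 -1; 0 0 0.7 0 0 0 -1; 0 0 0.6 0 0 0 -1; 0 0 0 0 0 0 -1; 0 0 0 0 0 0 -1; 0 0 0 0 0 0 -1; 0 0 0 0 0 0 -1"
}}

```text
clock: 6.9
eef_pos: [554.4, 64.4, 111.4]
tcp_rot: [3.141, 0.0, 2.927]
contact_force: [0.0, 0.3, -0.6]
opening: 0.156
```

```bash
cat > look.py <<'E'
import sys
from rig import r
from h import *
n=sys.argv[1]
s=r.sense();ci=r.camera_info("wrist");f=r.grab_frame("wrist")[:,:,::-1]
print(s["clock"],s["eef_pos"],s["tcp_rot"],s["contact_force"].round(1))
g=r.grab_frame("scene")[:,:,::-1]
a=cv2.resize(f[150:290,180:340],None,fx=4,fy=4,interpolation=cv2.INTER_CUBIC)
cv2.imwrite(f'pics/w{n}z.png',a)
cv2.imwrite(f'pics/s{n}z.png',cv2.resize(g[200:290,240:320],None,fx=6,fy=6,interpolation=cv2.INTER_CUBIC))
np.savez('w4.npz',pos=s["eef_pos"],rot=s["tcp_rot"],**ci)
E
python3 look.py 5
```

```text
6.9 [554.37767235  64.4305057  111.35212543] [3.14144336e+00 4.55093486e-04 2.92677695e+00] [ 0.   0.3 -0.6]
```

View pics/w5z.png

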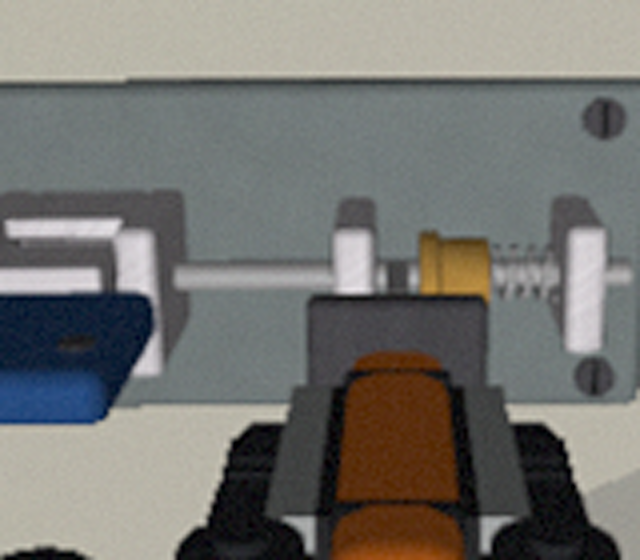

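View pics/s5z.png

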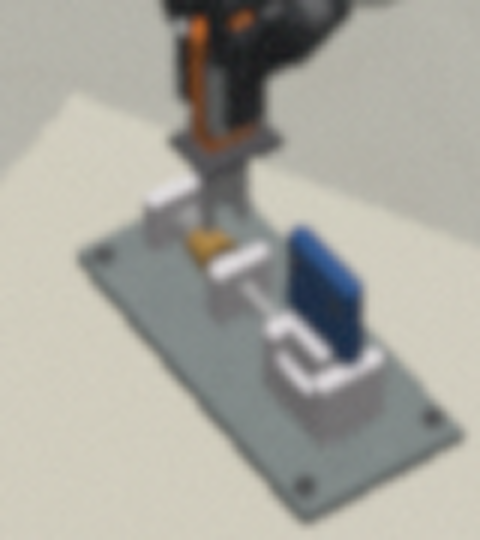

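```bash
sed -i '/^for fs/,$d' ray.py
cat > ray5.py <<'E'
from ray import *
for n,p,zw in (("bar L",u(250,275),25),("bar gap",u(380,276),25),("bar R",u(620,274),25),
    ("lug R top far",u(372,230),38),("post top",u(565,230),38),("lugR low",u(373,265),30),
    ("collar L",u(420,270),25),("tineL",u(387,270),z0-62),("tineR",u(407,270),z0-62),("tine tip",u(397,261),z0-62)):
    print(n,toolpt(p,z0-zw,.97).round(1))
E
python3 ray5.py
```

```text
bar L [ -3.7 -31.1  86.4]
bar gap [-4.  -3.7 86.4]
bar R [-3.5 46.8 86.4]
lug R top far [ 9.7 -5.  73.4]
post top [ 9.6 32.9 73.4]
lugR low [-0.  -5.1 81.4]
collar L [-2.6  4.7 86.4]
tineL [ 5. -2. 62.]
tineR [ 5.   1.7 62. ]
tine tip [ 6.8 -0.1 62. ]
```

Run:
```python
from rig import r
from h import *
ci=r.camera_info("scene");q=[539.99,-.78,-.207]
def z(P): return ((proj(loc(P,q),ci)-[240,200])*6+2.5).round().tolist()
print('tine -x tip', z([[-10,62.5,49],[-5,62.5,49],[-10,66.5,49]]),'tine +x tip',z([[10,62.5,49],[5,62.5,49]]))
print('shoulder', z([[-18,51.5,91],[18,51.5,91],[-18,77.5,91],[18,77.5,91]]))
print('lug top', z([[-13,60,38],[13,60,38],[-13,52,38],[13,52,38]]),'post',z([[-13,105,38],[13,105,38]]))
```

```text
tine -x tip [[207.0, 245.0], [218.0, 240.0], [201.0, 239.0]] tine +x tip [[251.0, 224.0], [240.0, 229.0]]
shoulder [[204.0, 194.0], [286.0, 154.0], [165.0, 151.0], [247.0, 113.0]]
lug top [[204.0, 272.0], [261.0, 244.0], [216.0, 286.0], [273.0, 257.0]] post [[140.0, 201.0], [197.0, 174.0]]
```

The tine now lies inside the gap, at zoom columns 387–408 between the lug edge at 373 and the collar at 420. In x it is within 1 mm of the bar. I'll lower it in two steps.

Request:
{"fn": "jog_arm", "kwargs": {
  "increments": "-0.03 0 0.5 0 0 0 -1; 0 0 0.5 0 0 0 -1; 0 0 0.5 0 0 0 -1; 0 0 0.4 0 0 0 -1; 0 0 0.4 0 0 0 -1; 0 0 0.3 0 0 0 -1; 0 0 0.2 0 0 0 -1; 0 0 0 0 0 0 -1"
}}

```text
clock: 7.8
eef_pos: [554.3, 64.3, 82.8]
tcp_rot: [-3.141, -0.0, 2.927]
contact_force: [1.2, -0.4, -1.5]
opening: 0.155
```

```bash
python3 look.py 6
```

```text
7.8 [554.34295624  64.34772263  82.80453314] [-3.14148513e+00 -3.78279678e-04  2.92679101e+00] [ 1.2 -0.4 -1.5]
```

View pics/s6z.png

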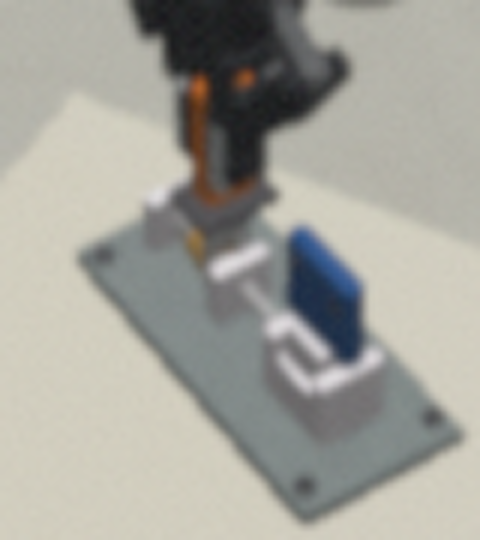

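View pics/w6z.png

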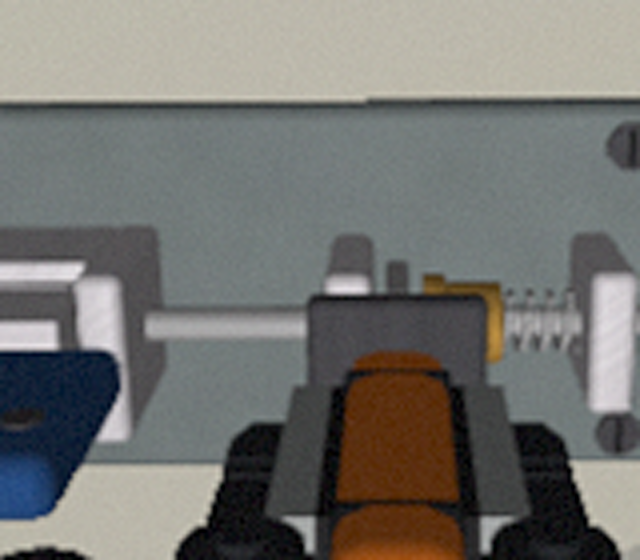

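Force is near zero and the tine shows at zoom (397,275), beside the bar. Down the last 6 mm, then push +y.

Request:
{"fn": "jog_arm", "kwargs": {
  "increments": "0 0 0.3 0 0 0 -1; 0 0 0.3 0 0 0 -1; 0 0 0 0 0 0 -1; 0 0.15 0 0 0 0 -1; 0 0.15 0 0 0 0 -1; 0 0.2 0 0 0 0 -1; 0 0.2 0 0 0 0 -1; 0 0 0 0 0 0 -1"
}}

```text
clock: 8.7
eef_pos: [555.9, 71.0, 77.1]
tcp_rot: [-3.141, -0.0, 2.927]
contact_force: [0.0, -5.1, -0.4]
opening: 0.155
```

Request:
{"fn": "jog_arm", "kwargs": {
  "increments": "0 0.2 0 0 0 0 -1; 0 0.2 0 0 0 0 -1; 0 0.15 0 0 0 0 -1; 0 0.15 0 0 0 0 -1; 0 0 0 0 0 0 -1; 0 0 0 0 0 0 -1; 0 0 0 0 0 0 -1; 0 0 0 0 0 0 -1"
}}

```text
clock: 9.5
eef_pos: [557.2, 77.5, 77.1]
tcp_rot: [-3.141, -0.0, 2.927]
contact_force: [-0.6, -5.8, -1.1]
opening: 0.158
```

```bash
python3 look.py 7
```

```text
9.5 [557.23264922  77.49518041  77.06152612] [-3.14063579e+00 -2.71508320e-04  2.92714235e+00] [-0.6 -5.8 -1.1]
```

View pics/s7z.png

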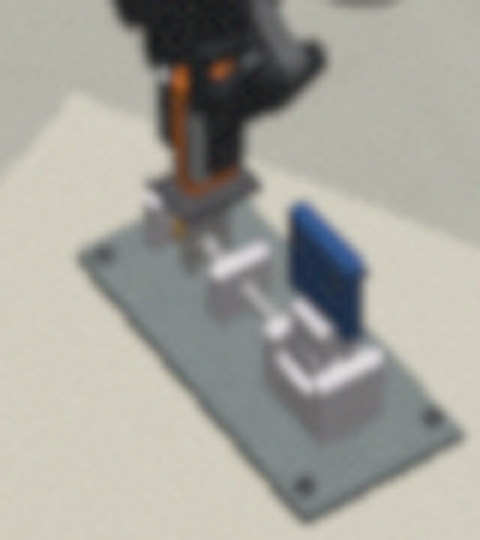

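View pics/w7z.png

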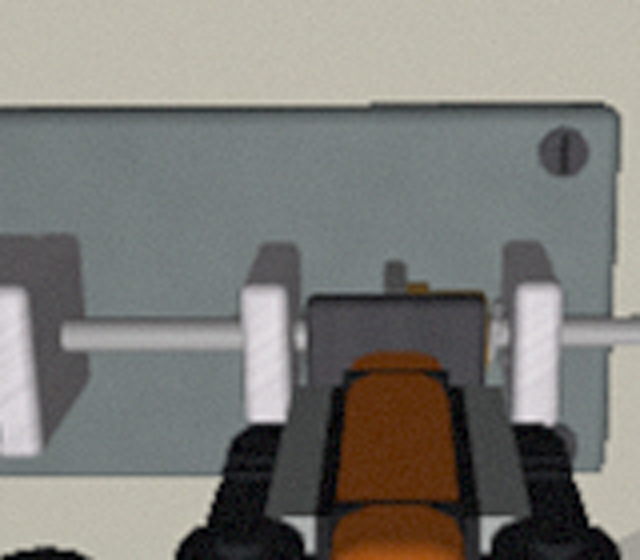

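Run:
```python
from rig import r
from h import *
ci=r.camera_info("scene");q=[539.99,-.78,-.207]
for z in (89,98,100,102): print(z,((proj(loc([[0,20,z],[0,-20,z]],q),ci)-[240,200])*6+2.5).round().tolist())
```

```text
89 [[294.0, 230.0], [359.0, 299.0]]
98 [[295.0, 213.0], [360.0, 282.0]]
100 [[295.0, 209.0], [360.0, 278.0]]
102 [[295.0, 205.0], [360.0, 274.0]]
```

The leaf's top edge moved from zoom row 230 to 205, which is a 13 mm lift, so it has popped up. The collar is held back with about 6 N. I'll let the bar home and then lift out.

Request:
{"fn": "jog_arm", "kwargs": {
  "increments": "0 -0.2 0 0 0 0 -1; 0 -0.2 0 0 0 0 -1; 0 -0.2 0 0 0 0 -1; 0 -0.2 0 0 0 0 -1; 0 -0.2 0 0 0 0 -1; 0 -0.2 0 0 0 0 -1; 0 -0.17 0 0 0 0 -1; 0 0 0 0 0 0 -1"
}}

```text
clock: 10.4
eef_pos: [554.7, 64.9, 77.2]
tcp_rot: [3.141, 0.0, 2.926]
contact_force: [0.9, 0.0, -1.1]
opening: 0.164
```

Request:
{"fn": "jog_arm", "kwargs": {
  "increments": "0 0 -0.3 0 0 0 -1; 0 0 -0.5 0 0 0 -1; 0 0 -0.8 0 0 0 -1; 0 0 -1.2 0 0 0 -1; 0 0 -1.5 0 0 0 -1; 0 0 -1.8 0 0 0 -1; 0 0 -1.5 0 0 0 -1; 0 0 -0.5 0 0 0 -1"
}}

```text
clock: 11.2
eef_pos: [555.7, 64.8, 160.6]
tcp_rot: [3.14, 0.003, 2.927]
contact_force: [-0.1, -1.0, -1.6]
opening: 0.157
```

```bash
python3 look.py 8
python3 - <<'E'
from rig import r
from h import *
# rest as seen: target TCP = TCP at grasp, yaw there
plan(r.sense(),[539.9,335.5,157],-2.866,n=10,grip=-1)
E
```

```text
11.2 [555.69956228  64.8169917  160.63249947] [3.14042091 0.00324517 2.92676191] [-0.1 -1.  -1.6]
dist [-15.3 270.8  -2.4] rot [ 2.000e-04  2.200e-03 -4.904e-01]
0.73 2.61 0.02 0.000 0.000 -0.049 -1; 0.60 2.65 0.02 0.000 0.000 -0.049 -1; 0.47 2.67 0.02 0.000 0.000 -0.049 -1; 0.34 2.69 0.02 0.000 0.000 -0.049 -1; 0.20 2.70 0.02 0.000 0.000 -0.049 -1; 0.07 2.71 0.02 0.000 0.000 -0.049 -1; -0.06 2.71 0.02 0.000 0.000 -0.049 -1; -0.20 2.70 0.02 0.000 0.000 -0.049 -1; -0.33 2.69 0.02 0.000 0.000 -0.049 -1; -0.46 2.67 0.02 0.000 0.000 -0.049 -1
```

View pics/s8z.png

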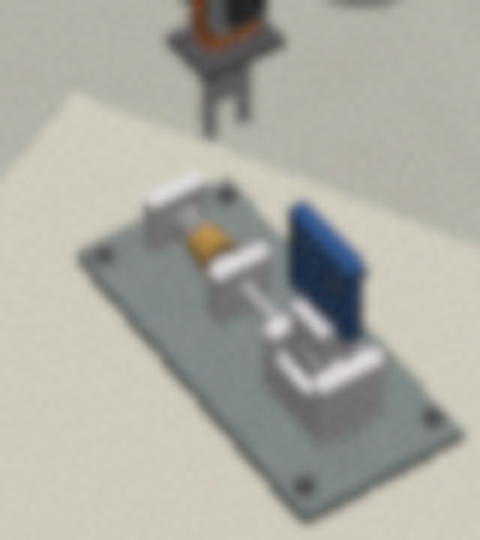

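View pics/w8z.png

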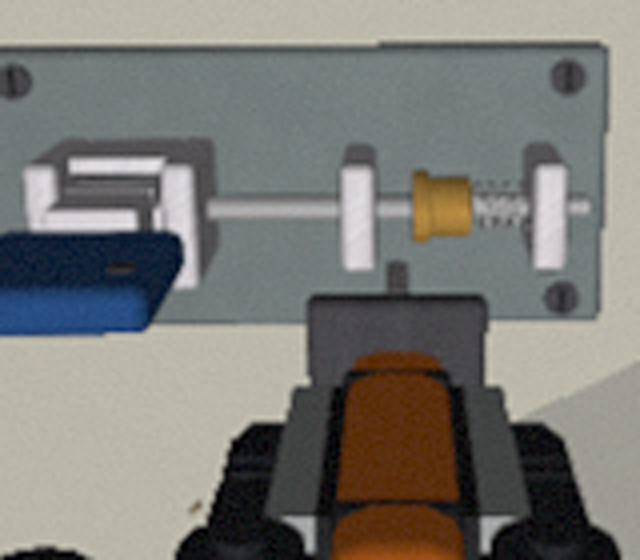

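The bar is home (collar back at zoom columns 414–470), the leaf still stands up, and the grip on the fork has not changed. Back to the rest.

Request:
{"fn": "jog_arm", "kwargs": {
  "increments": "0.7 2.6 0.04 0 0 -0.049 -1; 0.6 2.65 0.04 0 0 -0.049 -1; 0.45 2.65 0.04 0 0 -0.049 -1; 0.35 2.7 0.04 0 0 -0.049 -1; 0.2 2.7 0.04 0 0 -0.049 -1; 0.05 2.7 0.04 0 0 -0.049 -1; -0.05 2.7 0.04 0 0 -0.049 -1; -0.2 2.7 0.04 0 0 -0.049 -1"
}}

```text
clock: 12.1
eef_pos: [542.0, 281.5, 153.9]
tcp_rot: [-3.141, -0.001, -2.962]
contact_force: [1.5, 0.2, -1.4]
opening: 0.155
```

Request:
{"fn": "jog_arm", "kwargs": {
  "increments": "-0.35 2.5 0 0 0 -0.049 -1; -0.45 1.5 0 0 0 -0.049 -1; 0 0.5 0 0 0 0 -1; 0 0.5 0 0 0 0 -1; 0 0 0 0 0 0 -1; 0 0 0 0 0 0 -1; 0 0 0 0 0 0 -1; 0 0 0 0 0 0 -1"
}}

```text
clock: 12.9
eef_pos: [540.3, 330.6, 155.0]
tcp_rot: [-3.142, 0.0, -2.867]
contact_force: [-0.4, -0.2, -1.2]
opening: 0.154
```

Run:
```python
from rig import r
from h import *
s=r.sense();plan(s,[539.9,335.5,130],-2.866,n=4,grip=-1)
ci=r.camera_info("wrist");f=r.grab_frame("wrist")[:,:,::-1]
print(s["clock"],s["eef_pos"],s["tcp_rot"])
cv2.imwrite('pics/w9z.png',cv2.resize(f[140:290,220:340],None,fx=4,fy=4,interpolation=cv2.INTER_CUBIC))
```

```text
dist [ -0.4   4.9 -25. ] rot [-0.0001  0.0001 -0.0013]
-0.02 0.12 0.63 -0.000 0.000 -0.000 -1; -0.02 0.12 0.63 -0.000 0.000 -0.000 -1; -0.02 0.12 0.63 -0.000 0.000 -0.000 -1; -0.02 0.12 0.63 -0.000 0.000 -0.000 -1
12.9 [540.25872873 330.5738336  155.00102855] [-3.14151367e+00  9.53118211e-05 -2.86725112e+00]
```

View pics/w9z.png

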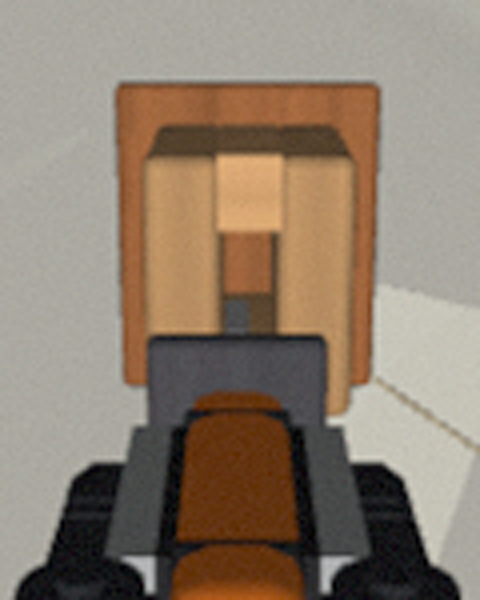

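```bash
cat > ray9.py <<'E'
from rig import r
ci=r.camera_info("wrist");s=r.sense()
import numpy as np
np.savez('w4.npz',pos=s["eef_pos"],rot=s["tcp_rot"],**ci)
from ray import *
u=lambda a,b:((a+.5)/4-.5+220,(b+.5)/4-.5+140)
print(z0)
for n,p,zw in (("pocket L",u(219,240),52),("pocket R",u(277,240),52),("pocket front edge",u(248,232),52),("block L",u(146,160),52),("block R",u(352,160),52),("footR",u(380,88),6),("footL",u(117,88),6),("tine L",u(223,300),z0-62),("tine R",u(248,300),z0-62),("tine tip",u(235,295),z0-62)):
    print(n,toolpt(p,z0-zw,.97).round(1))
E
python3 ray9.py
```

```text
154.97560179129417
pocket L [  8.5  -4.4 103. ]
pocket R [  8.5   8.5 103. ]
pocket front edge [ 10.3   2.1 103. ]
block L [ 26.4 -20.1 103. ]
block R [ 26.4  24.6 103. ]
footR [ 36.8  35.9 149. ]
footL [ 36.8 -30.8 149. ]
tine L [ 7.1 -3.  62. ]
tine R [ 7.1  1.7 62. ]
tine tip [ 8.  -0.8 62. ]
```

Request:
{"fn": "jog_arm", "kwargs": {
  "increments": "-0.03 0.13 0 0 0 0 -1; 0 0.13 0 0 0 0 -1; 0 0 0.9 0 0 0 -1; 0 0 1 0 0 0 -1; 0 0 1 0 0 0 -1; 0 0 1 0 0 0 -1; 0 0 1 0 0 0 -1; 0 0 1 0 0 0 -1"
}}

```text
clock: 13.75
eef_pos: [539.5, 333.6, 94.8]
tcp_rot: [-3.141, -0.0, -2.866]
contact_force: [-0.0, -0.2, -1.4]
opening: 0.161
```

Request:
{"fn": "jog_arm", "kwargs": {
  "increments": "0 0 0.6 0 0 0 -1; 0 0 0.6 0 0 0 -1; 0 0 0.4 0 0 0 -1; 0 0 0.3 0 0 0 -1; 0 0 0.2 0 0 0 -1; 0 0 0.1 0 0 0 -1; 0 0 0 0 0 0 -1; 0 0 0 0 0 0 -1"
}}

```text
clock: 14.55
eef_pos: [539.8, 333.8, 74.1]
tcp_rot: [3.141, 0.0, -2.866]
contact_force: [0.4, -0.3, -1.1]
opening: 0.151
```

Request:
{"fn": "jog_arm", "kwargs": {
  "increments": "0 0 0.1 0 0 0 -1; 0 0 0.1 0 0 0 -1; 0 0 0.05 0 0 0 -1; 0 0 0 0 0 0 -1; 0 0 0 0 0 0 -1; 0 0 0 0 0 0 -1; 0 0 0 0 0 0 -1; 0 0 0 0 0 0 -1"
}}

```text
clock: 15.35
eef_pos: [539.7, 333.8, 71.9]
tcp_rot: [3.142, 0.0, -2.866]
contact_force: [-1.0, -1.8, 6.0]
opening: 0.156
```

Contact at 6 N, so the shoulder is seated. I'll release and rise.

Request:
{"fn": "jog_arm", "kwargs": {
  "increments": "0 0 0 0 0 0 0.3; 0 0 0 0 0 0 0.3; 0 0 0 0 0 0 0.3; 0 0 0 0 0 0 0.3; 0 0 0 0 0 0 0.3; 0 0 -0.5 0 0 0 0.3; 0 0 -1 0 0 0 0.3; 0 0 -1.5 0 0 0 0.3"
}}

```text
clock: 16.15
eef_pos: [539.3, 333.6, 101.9]
tcp_rot: [-3.141, -0.001, -2.866]
contact_force: [0.6, 0.3, -0.8]
opening: 0.646
```

Request:
{"fn": "jog_arm", "kwargs": {
  "increments": "0 0 -2 0 0 0 0.3; 0 0 -2 0 0 0 0.3; 0 0 -2 0 0 0 0.3; 0 0 -1.5 0 0 0 0.3; 0 0 -1 0 0 0 0.3; 0 0 0 0 0 0 0.3; 0 0 0 0 0 0 0.3; 0 0 0 0 0 0 0.3"
}}

```text
clock: 16.95
eef_pos: [539.1, 333.4, 185.4]
tcp_rot: [-3.141, -0.002, -2.866]
contact_force: [0.1, -0.3, 0.6]
opening: 0.647
```

Run:
```python
from rig import r
from h import *
s=r.sense();f=r.grab_frame("wrist")[:,:,::-1]
print(s["clock"],s["eef_pos"],s["tcp_rot"],s["opening"])
g=r.grab_frame("scene")[:,:,::-1]
a=cv2.resize(f[120:270,230:340],None,fx=3,fy=3,interpolation=cv2.INTER_CUBIC)
b=cv2.resize(g[140:230,170:240],None,fx=5,fy=5,interpolation=cv2.INTER_CUBIC)
cv2.imwrite('pics/c10.png',np.hstack([a,b]))
# to leaf: world target
q=[541.2,.23,-.205]
print(a.shape,b.shape)
# tool y along bracket x: yaw options
for yaw in (np.pi/2-.205, -np.pi/2-.205): plan(s,[q[0],q[1],185],yaw,n=16,grip=0.3)
print(s["qpos"])
```

```text
16.95 [539.124387   333.41540668 185.37085723] [-3.14112646e+00 -1.60175552e-03 -2.86637219e+00] 0.6474262775442654
(450, 330, 3) (450, 350, 3)
dist [   2.1 -333.2   -0.4] rot [-1.900e-03 -5.000e-04  2.051e+00]
0.55 -2.01 0.00 -0.000 -0.000 0.128 0.3; 0.29 -2.06 0.00 -0.000 -0.000 0.128 0.3; 0.03 -2.08 0.00 -0.000 -0.000 0.128 0.3; -0.24 -2.07 0.00 -0.000 -0.000 0.128 0.3; -0.50 -2.02 0.00 -0.000 -0.000 0.128 0.3; -0.76 -1.94 0.00 -0.000 -0.000 0.128 0.3; -1.00 -1.83 0.00 -0.000 -0.000 0.128 0.3; -1.22 -1.68 0.00 -0.000 -0.000 0.128 0.3; -1.43 -1.51 0.00 -0.000 -0.000 0.128 0.3; -1.61 -1.32 0.00 -0.000 -0.000 0.128 0.3; -1.77 -1.10 0.00 -0.000 -0.000 0.128 0.3; -1.89 -0.87 0.00 -0.000 -0.000 0.128 0.3; -1.99 -0.62 0.00 -0.000 -0.000 0.128 0.3; -2.05 -0.36 0.00 -0.000 -0.000 0.128 0.3; -2.08 -0.09 0.00 -0.000 -0.000 0.128 0.3; -2.08 0.17 0.00 -0.000 -0.000 0.128 0.3
dist [   2.1 -333.2   -0.4] rot [ 5.0000e-04 -1.7000e-03 -1.0906e+00]
0.55 -2.01 0.00 0.000 -0.000 -0.068 0.3; 0.69 -1.97 0.00 0.000 -0.000 -0.068 0.3; 0.82 -1.91 0.00 0.000 -0.000 -0.068 0.3; 0.95 -1.85 0.00 0.000 -0.000 -0.068 0.3; 1.07 -1.78 0.00 0.000 -0.000 -0.068 0.3; 1.19 -1.71 0.00 0.000 -0.000 -0.068 0.3; 1.31 -1.62 0.00 0.000 -0.000 -0.068 0.3; 1.41 -1.53 0.00 0.000 -0.000 -0.068 0.3; 1.51 -1.43 0.00 0.000 -0.000 -0.068 0.3; 1.61 -1.32 0.00 0.000 -0.000 -0.068 0.3; 1.69 -1.21 0.00 0.000 -0.000 -0.068 0.3; 1.77 -1.09 0.00 0.000 -0.000 -0.068 0.3; 1.84 -0.97 0.00 0.000 -0.000 -0.068 0.3; 1.91 -0.84 0.00 0.000 -0.000 -0.068 0.3; 1.96 -0.71 0.00 0.000 -0.000 -0.068 0.3; 2.00 -0.57 0.00 0.000 -0.000 -0.068 0.3
[ 5.51507118e-01  4.11908007e-01  1.65444501e+00 -1.31546466e-05
  1.07690782e+00 -1.29450380e+00]
```

```bash
python3 -c "
import cv2;print(cv2.imread('pics/c10.png').shape)"
```

```text
(450, 680, 3)
```

View pics/c10.png

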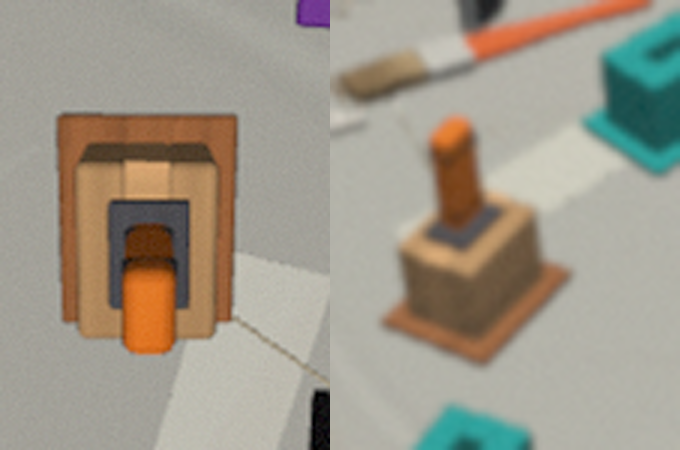

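The fork stands straight and seated in the rest, with its shoulder plate flat on the block. Next I go to the leaf, turning the jaws across its thickness.

Request:
{"fn": "jog_arm", "kwargs": {
  "increments": "0.55 -2.0 0 0 0 0.128 0.3; 0.3 -2.05 0 0 0 0.128 0.3; 0.05 -2.1 0 0 0 0.128 0.3; -0.25 -2.05 0 0 0 0.128 0.3; -0.5 -2.0 0 0 0 0.128 0.3; -0.75 -1.95 0 0 0 0.128 0.3; -1.0 -1.85 0 0 0 0.128 0.3; -1.2 -1.7 0 0 0 0.128 0.3"
}}

```text
clock: 17.85
eef_pos: [539.8, 166.4, 185.8]
tcp_rot: [-3.141, -0.0, 2.388]
contact_force: [-0.6, -0.2, -0.1]
opening: 0.648
```

Request:
{"fn": "jog_arm", "kwargs": {
  "increments": "-1.45 -1.5 0 0 0 0.128 0.3; -1.6 -1.3 0 0 0 0.128 0.3; -1.75 -1.1 0 0 0 0.128 0.3; -1.9 -0.85 0 0 0 0.128 0.3; -2.0 -0.6 0 0 0 0.128 0.3; -2.05 -0.35 0 0 0 0.128 0.3; -2.1 -0.1 0 0 0 0.128 0.3; -2.1 0.15 0 0 0 0.128 0.3"
}}

```text
clock: 18.65
eef_pos: [541.7, -0.3, 185.8]
tcp_rot: [-3.141, 0.0, 1.363]
contact_force: [0.7, 0.2, 0.0]
opening: 0.654
```

Run:
```python
from rig import r
from h import *
r.grab_frame("scene");r.grab_frame("scene")
s=r.sense();ci=r.camera_info("wrist");f=r.grab_frame("wrist")[:,:,::-1]
print(s["clock"],s["eef_pos"],s["tcp_rot"],s["opening"],s["qpos"].round(2))
cv2.imwrite('pics/w11.png',f)
cv2.imwrite('pics/w11z.png',cv2.resize(f[170:310,200:360],None,fx=4,fy=4,interpolation=cv2.INTER_CUBIC))
np.savez('w4.npz',pos=s["eef_pos"],rot=s["tcp_rot"],**ci)
```

```text
18.75 [541.69494674  -1.28977801 185.86076691] [-3.14080588e+00  7.04372903e-04  1.36389163e+00] 0.6469043258337175 [-0.    0.28  1.86 -0.    1.01  0.2 ]
```

View pics/w11.png

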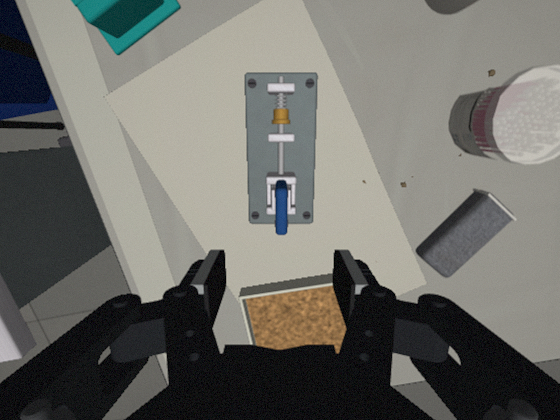

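View pics/w11z.png

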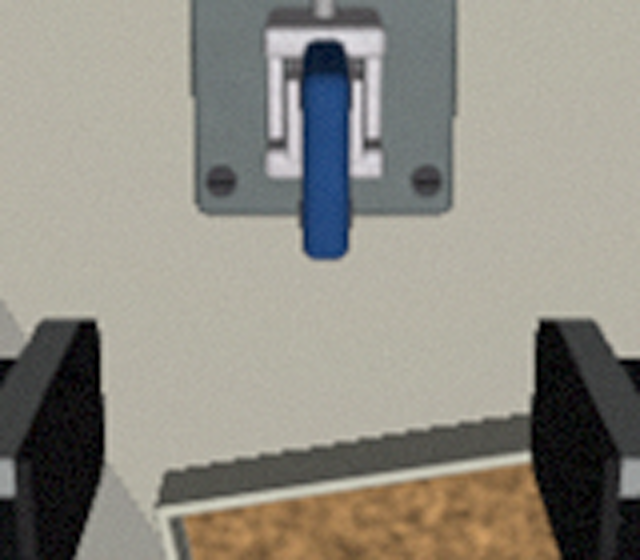

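```bash
cat > ray11.py <<'E'
from ray import *
u=lambda a,b:((a+.5)/4-.5+200,(b+.5)/4-.5+170)
for n,p,zw in (("leaf near",u(326,72),102),("leaf far",u(326,258),102),("leaf L",u(303,170),102),("leaf R",u(349,170),102),("cheek near edge",u(326,28),44),("cheek L",u(266,40),44),("cheek R",u(385,40),44),("cheek far edge",u(270,178),44),("plate end",u(326,214),10)):
    print(n,toolpt(p,z0-zw,.97).round(1))
E
python3 ray11.py
```

```text
leaf near [23.5  2.2 83.9]
leaf far [-16.5   2.3  83.9]
leaf L [ 2.9 -2.5 83.9]
leaf R [ 2.9  7.  83.9]
cheek near edge [ 23.    2.6 141.9]
cheek L [ 20.  -12.5 141.9]
cheek R [ 19.9  17.4 141.9]
cheek far edge [-16.3 -11.9 141.9]
plate end [-37.6   2.9 175.9]
```

Request:
{"fn": "jog_arm", "kwargs": {
  "increments": "0.18 0.11 0.8 0 0 0 0.3; 0.17 0.11 1.4 0 0 0 0.3; 0 0 1.8 0 0 0 0.3; 0 0 1.8 0 0 0 0.3; 0 0 1.8 0 0 0 0.3; 0 0 1.4 0 0 0 0.3; 0 0 1 0 0 0 0.3; 0 0 0 0 0 0 0.3"
}}

```text
clock: 19.6
eef_pos: [543.8, 3.9, 84.7]
tcp_rot: [-3.139, 0.001, 1.37]
contact_force: [0.1, -0.1, 0.7]
opening: 0.651
```

Run:
```python
from rig import r
from h import *
s=r.sense();ci=r.camera_info("wrist");f=r.grab_frame("wrist")[:,:,::-1]
print(s["clock"],s["eef_pos"],s["tcp_rot"],s["contact_force"].round(1))
cv2.imwrite('pics/w12.png',f)
```

```text
19.6 [543.8246681    3.93934262  84.68940127] [-3.13890942e+00  5.40225119e-04  1.36964531e+00] [ 0.1 -0.1  0.7]
```

View pics/w12.png

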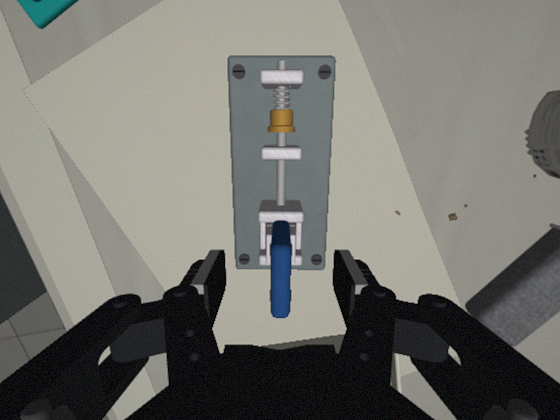

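The blue plate is centred between the jaws, at column 281 against a midpoint of 280. Down 20 mm more, then grip.

Request:
{"fn": "jog_arm", "kwargs": {
  "increments": "0 0 0.6 0 0 0 0.3; 0 0 0.7 0 0 0 0.3; 0 0 0.5 0 0 0 0.3; 0 0 0.2 0 0 0 0.3; 0 0 0 0 0 0 0.3; 0 0 0 0 0 0 -0.4; 0 0 0 0 0 0 -0.6; 0 0 0 0 0 0 -1",
  "squeeze": 40
}}

```text
clock: 20.45
eef_pos: [545.0, 3.6, 66.6]
tcp_rot: [3.141, -0.0, 1.369]
contact_force: [0.8, -0.4, -0.8]
opening: 0.147
```

Request:
{"fn": "jog_arm", "kwargs": {
  "increments": "0 0 0 0 0 0 -1; 0 0 0 0 0 0 -1; 0 0 0 0 0 0 -1; 0 0 -0.2 0 0 0 -1; 0 0 -0.3 0 0 0 -1; 0 0 -0.5 0 0 0 -1; 0 0 -0.8 0 0 0 -1; 0 0 -1 0 0 0 -1"
}}

```text
clock: 21.25
eef_pos: [544.7, 3.6, 95.0]
tcp_rot: [-3.141, 0.0, 1.369]
contact_force: [0.1, -0.2, -1.6]
opening: 0.108
```

Run:
```python
from rig import r
from h import *
s=r.sense();f=r.grab_frame("wrist")[:,:,::-1];g=r.grab_frame("scene")[:,:,::-1]
print(s["clock"],s["eef_pos"],s["tcp_rot"],s["contact_force"].round(1),s["opening"])
a=cv2.resize(f,(480,360));b=cv2.resize(g[200:290,240:320],(320,360),interpolation=cv2.INTER_CUBIC)
cv2.imwrite('pics/c13.png',np.hstack([a,b]))
```

```text
21.25 [544.68282637   3.55314397  94.9708654 ] [-3.14117501e+00  7.66707851e-05  1.36875913e+00] [ 0.1 -0.2 -1.6] 0.10834766127947852
```

View pics/c13.png

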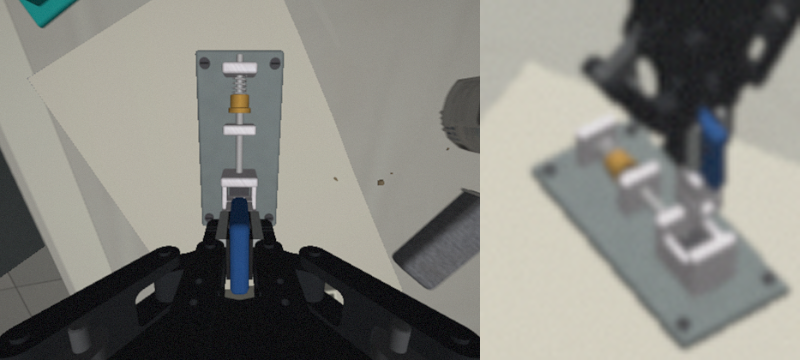

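The leaf is gripped (9.2 mm opening) and lifted clear of the pocket. I'll carry it over to the tray centre.

Request:
{"fn": "jog_arm", "kwargs": {
  "increments": "0 0 -1.5 0 0 0 -1; 0 0 -1.5 0 0 0 -1; -1 0.15 -1 0 0 0 -1; -2 0.35 0 0 0 0 -1; -2.8 0.45 0 0 0 0 -1; -3 0.5 0 0 0 0 -1; -3 0.5 0 0 0 0 -1; -2.7 0.45 0 0 0 0 -1"
}}

```text
clock: 22.15
eef_pos: [538.9, -145.3, 134.5]
tcp_rot: [3.141, 0.0, 1.369]
contact_force: [0.1, -0.4, -0.8]
opening: 0.108
```

Request:
{"fn": "jog_arm", "kwargs": {
  "increments": "-2.5 0.4 0 0 0 0 -1; -1.8 0.3 0 0 0 0 -1; -0.9 0.2 0 0 0 0 -1; 0 0 1 0 0 0 -1; 0 0 1 0 0 0 -1; 0 0 0.5 0 0 0 -1; 0 0 0 0 0 0 -1; 0 0 0 0 0 0 -1"
}}

```text
clock: 22.95
eef_pos: [537.6, -195.4, 109.1]
tcp_rot: [-3.141, -0.0, 1.37]
contact_force: [0.5, -0.0, -0.6]
opening: 0.111
```

Run:
```python
from rig import r
from h import *
s=r.sense();f=r.grab_frame("wrist")[:,:,::-1];g=r.grab_frame("scene")[:,:,::-1]
print(s["clock"],s["eef_pos"],s["tcp_rot"],s["contact_force"].round(1),s["opening"])
a=cv2.resize(f,(480,360));b=cv2.resize(g[240:370,300:420],(320,360),interpolation=cv2.INTER_CUBIC)
cv2.imwrite('pics/c14.png',np.hstack([a,b]))
```

```text
22.95 [ 537.64196424 -195.36269774  109.09990818] [-3.14095950e+00 -1.30934755e-04  1.36971503e+00] [ 0.5 -0.  -0.6] 0.11092483172735107
```

View pics/c14.png

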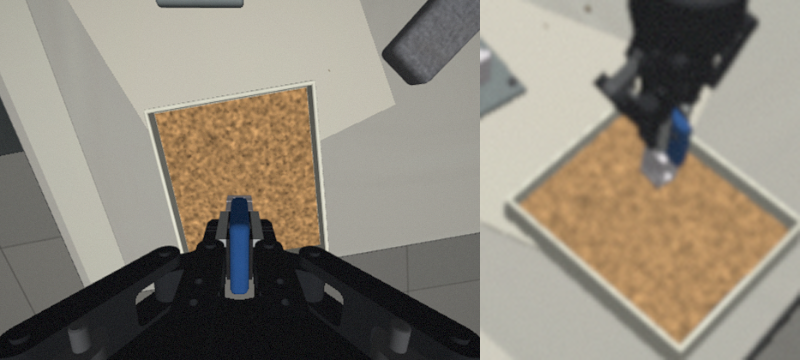

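The leaf hangs upright over the tray's middle. Lowering now.

Request:
{"fn": "jog_arm", "kwargs": {
  "increments": "0 0 0.7 0 0 0 -1; 0 0 1.2 0 0 0 -1; 0 0 1.2 0 0 0 -1; 0 0 1 0 0 0 -1; 0 0 0.7 0 0 0 -1; 0 0 0.5 0 0 0 -1; 0 0 0.3 0 0 0 -1; 0 0 0 0 0 0 -1"
}}

```text
clock: 23.85
eef_pos: [537.5, -196.0, 53.0]
tcp_rot: [-3.141, -0.0, 1.369]
contact_force: [0.5, -0.6, -1.6]
opening: 0.114
```

Request:
{"fn": "jog_arm", "kwargs": {
  "increments": "0 0 0.1 0 0 0 -1; 0 0 0.1 0 0 0 -1; 0 0 0.1 0 0 0 -1; 0 0 0.1 0 0 0 -1; 0 0 0 0 0 0 -1; 0 0 0 0 0 0 -1; 0 0 0 0 0 0 -1; 0 0 0 0 0 0 -1"
}}

```text
clock: 24.65
eef_pos: [537.7, -196.1, 49.5]
tcp_rot: [3.141, 0.0, 1.369]
contact_force: [0.7, 0.3, -1.3]
opening: 0.112
```

Request:
{"fn": "jog_arm", "kwargs": {
  "increments": "0 0 0.1 0 0 0 -1; 0 0 0.1 0 0 0 -1; 0 0 0 0 0 0 -1; 0 0 0 0 0 0 -1; 0 0 0 0 0 0 -1; 0 0 0 0 0 0 -1; 0 0 0 0 0 0 -1; 0 0 0 0 0 0 -1"
}}

```text
clock: 25.45
eef_pos: [537.7, -196.1, 47.4]
tcp_rot: [3.142, 0.0, 1.369]
contact_force: [-0.4, -1.0, -0.2]
opening: 0.114
```

Request:
{"fn": "jog_arm", "kwargs": {
  "increments": "0 0 0.05 0 0 0 -1; 0 0 0.05 0 0 0 -1; 0 0 0 0 0 0 -1; 0 0 0 0 0 0 -1; 0 0 0 0 0 0 -1; 0 0 0 0 0 0 -1; 0 0 0 0 0 0 -1; 0 0 0 0 0 0 -1"
}}

```text
clock: 26.25
eef_pos: [537.6, -196.1, 46.4]
tcp_rot: [-3.142, 0.0, 1.369]
contact_force: [-0.0, 0.3, -0.8]
opening: 0.111
```

Request:
{"fn": "jog_arm", "kwargs": {
  "increments": "0 0 0.05 0 0 0 -1; 0 0 0.05 0 0 0 -1; 0 0 0.05 0 0 0 -1; 0 0 0 0 0 0 -1; 0 0 0 0 0 0 -1; 0 0 0 0 0 0 -1; 0 0 0 0 0 0 -1; 0 0 0 0 0 0 -1"
}}

```text
clock: 27.05
eef_pos: [537.8, -196.1, 45.7]
tcp_rot: [3.141, 0.0, 1.369]
contact_force: [-2.3, 1.6, 10.0]
opening: 0.112
```

Contact at 10 N. I'll ease off 0.5 mm and open gently.

Request:
{"fn": "jog_arm", "kwargs": {
  "increments": "0 0 -0.05 0 0 0 -1; 0 0 0 0 0 0 -1; 0 0 0 0 0 0 -0.7; 0 0 0 0 0 0 -0.6; 0 0 0 0 0 0 -0.5; 0 0 0 0 0 0 -0.3; 0 0 0 0 0 0 -0.1; 0 0 0 0 0 0 0"
}}

```text
clock: 27.85
eef_pos: [537.7, -196.1, 45.3]
tcp_rot: [-3.142, -0.0, 1.369]
contact_force: [-0.6, -0.4, -0.6]
opening: 0.499
```

Run:
```python
from rig import r
from h import *
s=r.sense();f=r.grab_frame("wrist")[:,:,::-1];g=r.grab_frame("scene")[:,:,::-1]
print(s["clock"],s["eef_pos"],s["contact_force"].round(1),s["opening"])
a=cv2.resize(f,(480,360));b=cv2.resize(g[240:370,300:420],(320,360),interpolation=cv2.INTER_CUBIC)
cv2.imwrite('pics/c15.png',np.hstack([a,b]))
```

```text
27.85 [ 537.65626973 -196.05302603   45.33689661] [-0.6 -0.4 -0.6] 0.4985583679670607
```

View pics/c15.png

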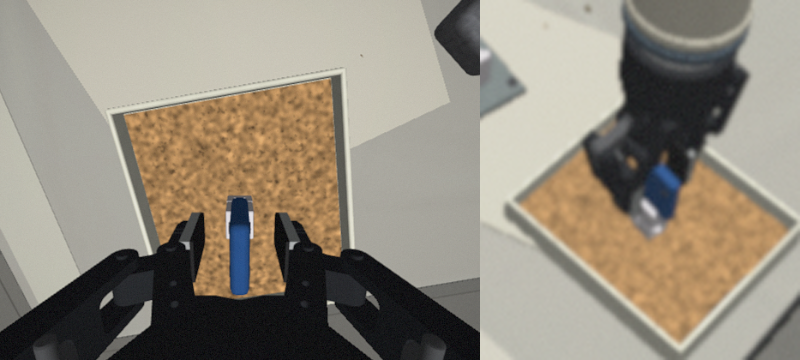

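The leaf stands upright and free in the tray, with the jaws open either side. I'll rise straight up.

Request:
{"fn": "jog_arm", "kwargs": {
  "increments": "0 0 -0.3 0 0 0 0; 0 0 -0.8 0 0 0 0; 0 0 -1.5 0 0 0 0; 0 0 -2 0 0 0 0; 0 0 -2.5 0 0 0 0; 0 0 -2.5 0 0 0 0; 0 0 -2 0 0 0 0; 0 0 -1 0 0 0 0"
}}

```text
clock: 28.75
eef_pos: [538.8, -196.4, 174.6]
tcp_rot: [3.138, 0.001, 1.369]
contact_force: [-0.0, -0.2, 0.2]
opening: 0.503
```

Request:
{"fn": "jog_arm", "kwargs": {
  "increments": "1.5 0 -1 0 0 0 0; 3 0 -1 0 0 0 0; 3 0 -1 0 0 0 0; 1.5 0 0 0 0 0 0; 0 0 0 0 0 0 0; 0 0 0 0 0 0 0; 0 0 0 0 0 0 0; 0 0 0 0 0 0 0"
}}

```text
clock: 29.55
eef_pos: [555.3, -108.6, 200.9]
tcp_rot: [-3.141, 0.0, 1.368]
contact_force: [0.2, 0.4, -0.6]
opening: 0.504
```

Run:
```python
from rig import r
from h import *
s=r.sense();f=r.grab_frame("wrist")[:,:,::-1];g=r.grab_frame("scene")[:,:,::-1];t=r.grab_frame("top")[:,:,::-1]
print(s["clock"],s["eef_pos"],s["contact_force"].round(1))
cv2.imwrite('pics/c16.png',np.hstack([cv2.resize(t[120:300,140:460],(480,270)),cv2.resize(f,(320,240))[:240].copy() if 0 else cv2.copyMakeBorder(cv2.resize(f,(320,240)),0,30,0,0,cv2.BORDER_CONSTANT)]))
cv2.imwrite('pics/s16.png',cv2.resize(g[150:380,160:430],None,fx=2.5,fy=2.5,interpolation=cv2.INTER_CUBIC))
```

```text
29.55 [ 555.34533081 -108.60025635  200.93258148] [ 0.2  0.4 -0.6]
```

View pics/s16.png

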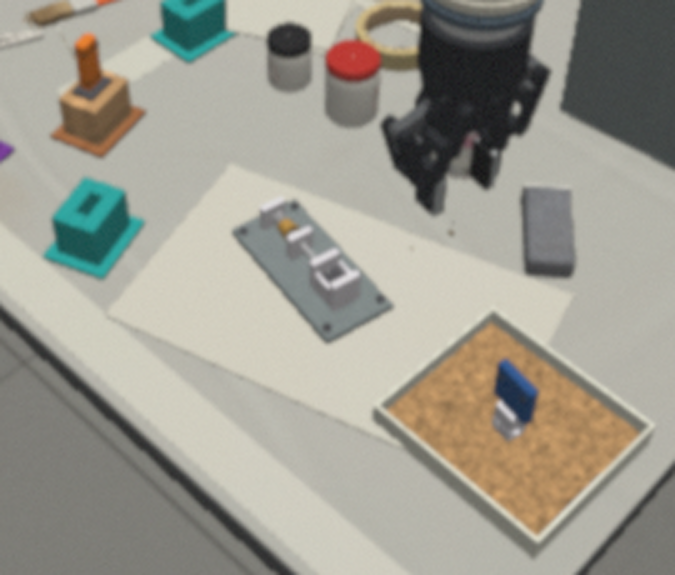

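View pics/c16.png

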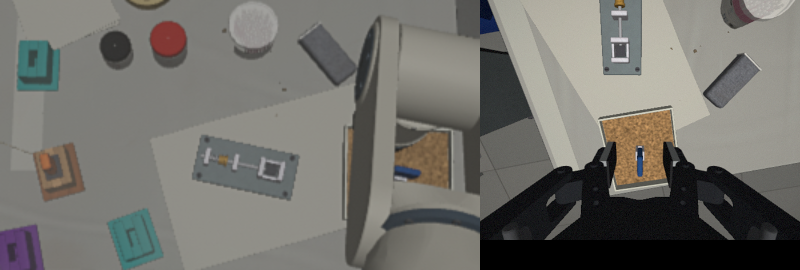

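The leaf stands near the middle of the tray (scene view 512,400) and the fork is upright in the wooden rest (88,75). The bar is home, the pocket is empty, and the jars, cotton buds and weight are where they were. The arm is clear of everything, so I'm handing in.

```bash
python3 -c "
from rig import r
print(r.sign_off())"
```

```text
the job is handed in; nothing more can be done
None
```

I took the blue leaf out of its bracket with the forked tool, and it now stands upright near the middle of the cork tray. I handed the job in at about 29.7 s on the robot's clock; the hand-in reports no verdict.

- **Popping the leaf:** I straddled the bar and pushed the collar back about 11 mm, with about 6 N on the tool. The camera showed the leaf rise about 13 mm. The bar then sprang home with the leaf still in the bracket.
- **Returning the fork:** I lowered it into the wooden rest until the shoulder plate touched at 6 N, then let go. The pictures show it upright and seated.
- **Placing the leaf:** I gripped it across its 10 mm plate, carried it over and lowered it until it touched the floor at about 10 N. I eased off 0.5 mm before opening the jaws, and it stayed standing.

**Last checks:** the final pictures show the leaf free-standing in the tray, the fork in its rest and the collar home. The jars, cotton buds and weight look undisturbed, and the gripper is clear with no force on it.

**Disagreements:**
- Positions from the fixed cameras and the wrist camera differed by about 3 mm at the bracket. The wrist picture also read about 3% small. I aligned the fork to the bar and to the rest within the wrist image instead.
- The leaf touched the tray floor about 1 mm lower than I had calculated.

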